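Make up the kiln crate from the post hopper

TASK

Make up the crate for one kiln shelf: stand the blue bin in the dock under the hopper's spout, let go of it, draw the slide gate part-way out until exactly three of the five kiln posts have rolled into the bin (the other two stay in the hopper) and push the gate fully home again. Then carry the bin with its three posts upright into the wooden crate and pack every underglaze jar on the bench in beside it, all standing flat on the crate's floor; leave the scrubbing brush and the spray bottle where they are.

Things in the scene. Friction and masses are not known exactly. Their poses are not given: they have to be found in the camera images.
- hopper: green sheet-metal hopper for kiln posts, fixed, with a clear front window; 61 mm deep (x), from y = -70 to 105 mm, 252 mm high, on a base plate 104 mm wide. Origin on the worktop; x points away from the robot, y to the spout end (robot's left). The posts lie in one row along y on the gate, which slopes down 0.14 rad to -y, so they lean against the wall at that end (inner face y = -65 mm).
- lip (a point): middle of the edge of the spout, 95 mm above the worktop, 53 mm wide, at the hopper's y = 105 mm, hopper's axes. Posts let through by the gate roll down a chute inside the hopper and over this edge towards +y.
- dock (a point): centre of the bin dock on the hopper's 4 mm base plate, beside the lip, hopper's axes. 10 mm high strips border it: clear space 78 mm (x) by 124 mm (y; one end is the hopper itself, the other a strip). The bin stands here with its x along the hopper's x; it is open above.
- gate (a joint): how far the slide gate is drawn out, m: 0 home (closed), 0.14 fully out; it moves along the hopper's -y, sloping down 0.14 rad, stays where left, needs about 3 N, and may start up to 10 mm ajar. Its rear edge recedes under the row from the spout end: the posts drop one by one at about 0.033, 0.059, 0.085, 0.111 and 0.137.
- knob (a point): centre of the orange round knob (22 mm dia, 36 mm high; its top 12 mm above this point, the gate's tongue 24 mm below) standing on the gate's tongue outside the hopper's -y end; moves with the gate. With the gate home the hopper's end wall is 34 mm from its axis, rising 55 mm above this point.
- post_1: kiln post: cream round ceramic rod 26 mm dia, 50 mm long, 0.07 kg; origin at its centre, its x along its length. Number 1 of the row, counted from the spout end.
- post_2: kiln post: cream round ceramic rod 26 mm dia, 50 mm long, 0.07 kg; origin at its centre, its x along its length. Number 2 of the row, counted from the spout end.
- post_3: kiln post: cream round ceramic rod 26 mm dia, 50 mm long, 0.07 kg; origin at its centre, its x along its length. Number 3 of the row, counted from the spout end.
- post_4: kiln post: cream round ceramic rod 26 mm dia, 50 mm long, 0.07 kg; origin at its centre, its x along its length. Number 4 of the row, counted from the spout end.
- post_5: kiln post: cream round ceramic rod 26 mm dia, 50 mm long, 0.07 kg; origin at its centre, its x along its length. Number 5 of the row, counted from the spout end.
- bin: blue open bin 68 mm (its x) by 112 mm (its y) by 70 mm high, walls and floor 3 mm, straight sides; 0.13 to 0.2 kg empty. Origin at the centre of its underside, z up. Can be gripped across the 68 mm.
- kiln_crate: low wooden crate, fixed, outer 148 mm (its x) by 194 mm (its y), 51 mm high, walls 8 mm. Origin at the centre of its underside; x roughly away from the robot.
- crate_in (a point): centre of the crate's inner floor, 8 mm above the worktop, crate's axes. Inside 132 mm (x) by 178 mm (y), 43 mm deep: just room for the bin with its long side along y and a jar at its end in one row, and three jars in the other row.
- jar_blue: underglaze jar with a blue label band and blue screw cap; white round body 56 mm dia up to z = 58 mm, sloping shoulder, then the ribbed cap 38 mm dia from z = 66 to 92 mm; 0.16 kg, closed, its weight low down. Origin at the centre of its underside, z up. Any of the four jars may be absent.
- jar_red: underglaze jar with a red label band and red screw cap; white round body 56 mm dia up to z = 58 mm, sloping shoulder, then the ribbed cap 38 mm dia from z = 66 to 92 mm; 0.16 kg, closed, its weight low down. Origin at the centre of its underside, z up. Any of the four jars may be absent.
- jar_yellow: underglaze jar with a yellow label band and yellow screw cap; white round body 56 mm dia up to z = 58 mm, sloping shoulder, then the ribbed cap 38 mm dia from z = 66 to 92 mm; 0.16 kg, closed, its weight low down. Origin at the centre of its underside, z up. Any of the four jars may be absent.
- jar_green: underglaze jar with a green label band and green screw cap; white round body 56 mm dia up to z = 58 mm, sloping shoulder, then the ribbed cap 38 mm dia from z = 66 to 92 mm; 0.16 kg, closed, its weight low down. Origin at the centre of its underside, z up. Any of the four jars may be absent.
- brush: grey scrubbing brush, 61 x 155 x 91 mm, a bystander
- sprayer: small blue-headed spray bottle, 158 mm tall, a bystander

How it is judged:
On the way, in this order (a step that is already met when the one before it is completed fails the run):
1. the bin stands upright in the dock, let go, with all the posts still in the hopper (x of bin in the frame of dock between -0.008 and 0.008 m and y of bin in the frame of dock between -0.01 and 0.01 m and z of bin in the frame of dock between -0.004 and 0.006 m and angle between bin's own z axis and vertical below 0.08 rad and contact force between the fingers and bin below 0.2 N and horizontal distance between each of post_1, post_2, post_3, post_4, post_5 and hopper below 0.085 m and height (world z) of each of post_1, post_2, post_3, post_4, post_5 above 0.17 m), for 0.3 s.
2. exactly three posts lie in the docked bin and two are left in the hopper (x of bin in the frame of dock between -0.008 and 0.008 m and y of bin in the frame of dock between -0.01 and 0.01 m and z of bin in the frame of dock between -0.004 and 0.006 m and angle between bin's own z axis and vertical below 0.08 rad and horizontal distance between each of post_1, post_2, post_3 and bin below 0.046 m and z of post_1 in the frame of bin between 0 and 0.062 m and z of post_2 in the frame of bin between 0 and 0.062 m and z of post_3 in the frame of bin between 0 and 0.062 m and horizontal distance between each of post_4, post_5 and hopper below 0.085 m and height (world z) of each of post_4, post_5 above 0.17 m), for 0.3 s.
3. the gate is pushed fully home, the three posts in the docked bin (all of step 2 and value of joint gate below 0.005 m), for 0.3 s.
4. the bin stands in the crate with its three posts (x of bin in the frame of crate_in between -0.066 and 0.066 m and y of bin in the frame of crate_in between -0.089 and 0.089 m and z of bin in the frame of crate_in between -0.004 and 0.008 m and angle between bin's own z axis and vertical below 0.1 rad and horizontal distance between each of post_1, post_2, post_3 and bin below 0.046 m and z of post_1 in the frame of bin between 0 and 0.062 m and z of post_2 in the frame of bin between 0 and 0.062 m and z of post_3 in the frame of bin between 0 and 0.062 m and horizontal distance between each of post_4, post_5 and hopper below 0.085 m and height (world z) of each of post_4, post_5 above 0.17 m and value of joint gate below 0.005 m and contact force between the fingers and bin below 0.2 N), for 0.3 s.
At the end, for the whole second after the job is handed in: The bin stands flat in the crate (within 8 mm of its floor, tilted under 0.1 rad) with exactly three posts in it, the other two posts are in the hopper, the gate is within 5 mm of home, and every jar stands upright (under 0.15 rad) on the crate's floor; the bin is at rest (x of bin in the frame of crate_in between -0.066 and 0.066 m and y of bin in the frame of crate_in between -0.089 and 0.089 m and z of bin in the frame of crate_in between -0.004 and 0.008 m and angle between bin's own z axis and vertical below 0.1 rad and linear speed of bin below 0.02 m/s and horizontal distance between each of post_1, post_2, post_3 and bin below 0.046 m and z of post_1 in the frame of bin between 0 and 0.062 m and z of post_2 in the frame of bin between 0 and 0.062 m and z of post_3 in the frame of bin between 0 and 0.062 m and horizontal distance between each of post_4, post_5 and hopper below 0.085 m and height (world z) of each of post_4, post_5 above 0.17 m and value of joint gate below 0.005 m and x of jar_blue in the frame of crate_in between -0.045 and 0.045 m and y of jar_blue in the frame of crate_in between -0.068 and 0.068 m and z of jar_blue in the frame of crate_in between -0.004 and 0.008 m and angle between each of jar_blue, jar_red, jar_yellow, jar_green's own z axis and vertical below 0.15 rad and x of jar_red in the frame of crate_in between -0.045 and 0.045 m and y of jar_red in the frame of crate_in between -0.068 and 0.068 m and z of jar_red in the frame of crate_in between -0.004 and 0.008 m and x of jar_yellow in the frame of crate_in between -0.045 and 0.045 m and y of jar_yellow in the frame of crate_in between -0.068 and 0.068 m and z of jar_yellow in the frame of crate_in between -0.004 and 0.008 m and x of jar_green in the frame of crate_in between -0.045 and 0.045 m and y of jar_green in the frame of crate_in between -0.068 and 0.068 m and z of jar_green in the frame of crate_in between -0.004 and 0.008 m); the robot touches nothing.
It fails at once if the scrubbing brush is pushed aside by more than 3 cm (distance of brush from where it was at the start of the episode above 0.03 m).
It fails at once if the spray bottle is pushed aside by more than 3 cm (distance of sprayer from where it was at the start of the episode above 0.03 m).
Of jar_blue, jar_red, jar_yellow, jar_green only 2 to 4 are there at a start; the rules pass over those that are not, and their reading is None.
At some moment in a run one of jar_blue, jar_red, jar_yellow, jar_green may be knocked a few centimetres aside while the robot is not near it.
It also fails if it takes over 210 s, if anything falls off the work surface, if the arm or the gripper's body presses on something with over 40 N, if the wrist force passes 120 N, or if a joint passes its speed limit or range.

ROBOT

A 6-joint arm with a two-finger parallel gripper is mounted at the origin on a cart in front of the work surface, level with it; the furniture and walls round the work are solid. World frame = base frame: x ahead of the robot, y to its left, z up, the work surface at z = 0. Lengths are in m, angles in rad, forces in N, time in s.
With the tool pointing down it reaches from about 0.375 to 0.9 m from the base axis. Payload 3.1 kg.
Tool frame: the origin (TCP) lies between the finger pads; the fingertips stand 17 mm ahead of it and the grasp point (between the pads) lies 2 mm behind it (robot.nose_length is the distance from the TCP to the fingertips, in m); z points along the fingers, y is the line along which they close (so a half turn about z gives the same grasp; the last joint's range is limited). The gripper opens to 87 mm and grips with 3 to 60 N. Pads are 19 mm wide; open, the fingers measure 117 mm over their backs; the gripper's body (75 mm by 190 mm) begins 51 mm behind the grasp point.
Start: joints at [1.125, 0.527, 1.433, -0, 1.181, -0.178], TCP at [0.165, 0.603, 0.24] pointing down, gripper open.
Joint ranges: [-3.08, 3.08], [-0.75, 2.2], [0.22, 2.44], [-1.43, 4.57], [0, 2.65], [-2.85, 2.85]. Speed limits (rad/s): [2.79, 2.79, 3.14, 3.14, 3.14, 3.14].

INTERFACE

Orientations are given as a unit quaternion [x, y, z, w].
In Python, from rig import robot, cams gives the robot as it stands.
- The arm moves only by the shell command python3 -m pendant 'ROWS' [FORCE]. ROWS is JSON, a list of rows, each an object with "jaw": the opening, from 0 (shut) to 1 (fully open); "linear": the shift along the tool's x, y, z in cm, a list of three; "twist": the turn about the tool's z in degrees. A call has 1 to 12 rows; each row shifts and turns the commanded pose from where the row before left it, along the tool's axes as they then stand; what a row does not reach is not made up. A row lasts 1/12 s, in which the tool goes at most 41.7 mm and 7.16 degrees, less where a joint would pass 70% of its speed; a pose out of reach is approached as far as the arm can. A call is refused whole if a number of a shift passes 4.17 or a number of a turn 7.16, either way. A call with a gripper value outside its range is refused whole. The fingers move at their own pace and stop on an object; FORCE is the grip in N (left out, the last holds). Time passes only in rows, so rows that do not move let the fingers close. It gives the time, the measured TCP pose, the force, the opening and the grip force at its end, in the units of the state.
- robot.get_obs(): the state, without advancing time (a new reading comes with each control period).
- cams.camera(name): name is "scene" or "top" or "wrist"; returns a dict with "color" (384x512x3 uint8, blue, green, red), "depth" (384x512 float32, m along the optical axis (not along the pixel's ray), 0 where there is no reading), "fov_y" (degrees; the focal length in pixels is half the picture's height over the tangent of half this angle, whatever the lens; pixels are square), "cx", "cy" (the principal point, pixels), "view" (4x4, takes a point from world to camera coordinates). Camera axes: x right, y down, z forward; pixel columns grow to the right and rows downward; lengths in m; the calibration is good to about 2 mm. A picture is of the moment at which its call begins.
- robot.hand_in(): hands the job in; it is judged then, once.
The state is a dict: "time": time; "q": joint angles; "joint_velocities": joint speeds; "joint_torque": joint torques, N m; "position": TCP position; "tool_rot": TCP orientation; "ft_force": force on the tool from outside, world axes, zero at the start; "moment": the same for the moment, N m; "grip_width": finger opening in m; "grip_force": force on a finger pad.
Only numpy, scipy, OpenCV 4.12 (cv2) and the standard library are available. Lean on these libraries where they do the work, as an engineer would, in place of code of your own. Each camera call takes 0.05 s, during which the arm holds its last target. There are 200 camera calls.

## Working session

There is one attempt and no reset: what is moved stays moved. The work goes in short steps, Python scripts to look and compute and a shell command to move; the robot and the scene stay as the last step left them, time stands still between calls to the robot, and variables do not carry over. Pictures are saved under pics/ and viewed, at most 14 in all, crops included, and the job is handed in when it is done.

```bash
mkdir -p pics; ls; python3 - <<'E'
from rig import robot,cams
import cv2,numpy as np
print(robot.get_obs())
for n in("scene","top"):
    c=cams.camera(n); cv2.imwrite(f"pics/{n}0.png",c["color"]); np.savez(f"pics/{n}0.npz",**c)
    print(n,c["fov_y"],c["cx"],c["cy"],np.round(c["view"],3).tolist(),np.mean(c["depth"]>0))
E
```

```text
pics
{'time': 0.0, 'q': array([ 1.12551283e+00,  5.28434438e-01,  1.43391114e+00, -2.51996038e-05,
        1.18134515e+00, -1.78465603e-01]), 'joint_velocities': array([-8.05202876e-04,  9.32408358e-05,  9.61073656e-05, -1.97650564e-03,
        1.17230462e-03,  9.80418686e-04]), 'joint_torque': array([ 8.24561648e-04, -4.40031159e+01, -1.76597840e+01,  6.32902980e-02,
        5.83419576e-02, -1.49082571e-04]), 'position': array([0.16444596, 0.60226514, 0.23858825]), 'tool_rot': array([ 1.33008738e-01,  9.91114310e-01, -1.00200225e-03, -3.10799346e-04]), 'ft_force': array([-0.51407344, -0.33971626, -1.03941541]), 'moment': array([ 0.01519995, -0.05380641,  0.0343222 ]), 'grip_force': 0.0, 'grip_width': 0.0869896448874528}
scene 48.1465785578828 257.562297887434 190.83729928737745 [[0.716, -0.698, 0.011, -0.209], [-0.461, -0.485, -0.743, 0.45], [0.524, 0.527, -0.669, 0.684], [0.0, 0.0, 0.0, 1.0]] 0.9959920247395834
top 44.53538091533648 260.3905672843522 188.553356252843 [[-0.027, -1.0, -0.011, 0.267], [-0.983, 0.029, -0.18, 0.514], [0.181, 0.006, -0.984, 1.111], [0.0, 0.0, 0.0, 1.0]] 0.9961700439453125
```

View pics/scene0.png

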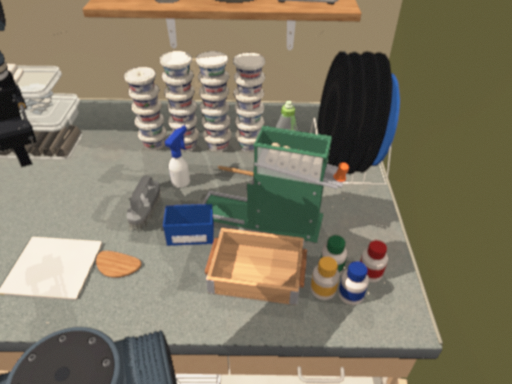

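View pics/top0.png

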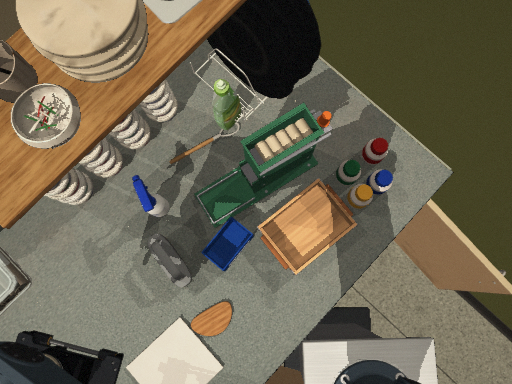

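Scene: hopper around (285,190) with its dock to the left and the orange knob at (342,170); bin at (188,225); crate at (257,265); four jars at (325–377, 245–290). Top: dock (228,192), bin (228,245), crate (307,226), jars (350–380, 150–195), brush (168,260), sprayer (150,198).

```bash
cat > h.py <<'E'
import numpy as np,cv2
def cloud(c):
    h,w=c["depth"].shape; f=h/2/np.tan(np.radians(float(c["fov_y"]))/2)
    v,u=np.mgrid[:h,:w]; d=c["depth"]
    P=np.stack([(u-c["cx"])/f*d,(v-c["cy"])/f*d,d],-1)
    V=c["view"]; return (P-V[:3,3])@V[:3,:3]
def hsv(c): return cv2.cvtColor(np.ascontiguousarray(c["color"]),cv2.COLOR_BGR2HSV)
def mask(c,lo,hi,zlo=-1,zhi=1,roi=None):
    P=cloud(c); m=cv2.inRange(hsv(c),np.array(lo),np.array(hi))>0
    m&=(P[...,2]>zlo)&(P[...,2]<zhi)&(c["depth"]>0)
    if roi is not None:
        k=np.zeros_like(m); k[roi[1]:roi[3],roi[0]:roi[2]]=1; m&=k
    return m,P
def rect(p):
    (c,s,a)=cv2.minAreaRect((p[:,:2]*1000).astype(np.float32)); return np.round(c,1),np.round(s,1),round(a,1)
E
python3 - <<'E'
from h import *
T=np.load("pics/top0.npz");S=np.load("pics/scene0.npz")
P=cloud(T); print("table z",np.median(P[320:330,240:280,2]), np.median(cloud(S)[310:320,150:190,2]))
for n,c,roi in(("top",T,(195,210,265,280)),("scene",S,(155,195,222,250))):
    m,P=mask(c,(105,100,30),(130,255,255),.062,.085,roi);p=P[m];print("bin",n,len(p),rect(p),np.median(p[:,2]))
for n,c,roi in(("top",T,(250,170,365,280)),("scene",S,(195,220,315,305))):
    m,P=mask(c,(5,40,60),(25,255,255),.044,.06,roi);p=P[m];print("crate",n,len(p),rect(p),np.median(p[:,2]))
for n,c,roi in(("top",T,(240,100,335,190)),):
    m,P=mask(c,(60,80,20),(90,255,255),.235,.265,roi);p=P[m];print("hopper top",n,len(p),rect(p),np.median(p[:,2]))
    m,P=mask(c,(60,80,20),(90,255,255),.008,.02,(185,100,335,235));p=P[m];print("dock strips",len(p),rect(p))
    m,P=mask(c,(60,80,20),(90,255,255),-.001,.0075,(185,100,335,235));p=P[m];print("base",len(p),rect(p))
for n,c,roi in(("top",T,(310,105,340,130)),("scene",S,(325,155,360,190))):
    m,P=mask(c,(3,150,100),(15,255,255),.1,.3,roi);p=P[m];print("knob",n,len(p),p.mean(0).round(4),p[:,2].max()); q=p[p[:,2]>p[:,2].max()-.006]; print(q.mean(0),rect(q))
for nm,lo,hi in(("blue",(105,120,40),(130,255,255)),("red",(170,120,40),(180,255,255)),("yel",(12,120,90),(30,255,255)),("grn",(55,80,20),(90,255,255))):
  for n,c,roi in(("top",T,(325,130,400,210)),("scene",S,(310,230,395,305))):
    m,P=mask(c,lo,hi,.085,.1,roi);p=P[m]; 
    if len(p)>3: print(nm,n,len(p),rect(p),np.median(p[:,2]))
m,P=mask(T,(0,0,120),(40,140,255),.15,.24,(245,110,325,170));p=P[m];print("posts",len(p),p.mean(0),rect(p))
E
```

```text
table z -0.0004492244791938166 0.0016626257279681173
bin top 222 (array([388.2, 335.9]), array([ 68.3, 111.9]), 49.2) 0.06907945735678436
bin scene 395 (array([387.2, 336.3]), array([ 72. , 111.6]), 50.0) 0.06875261098299397
crate top 1113 (array([450.9, 109.8]), array([149.8, 293. ]), 36.9) 0.050333595132969436
crate scene 1507 (array([433.5, 133.2]), array([152.2, 235.8]), 37.2) 0.05126931050197956
hopper top top 1157 (array([592.2, 203.5]), array([ 78.9, 158.2]), 30.5) 0.2502496121189598
dock strips 130 (array([554.4, 265.8]), array([101.9, 305.3]), 30.9)
base 2114 (array([556.4, 263.1]), array([103.3, 313.2]), 30.4)
knob top 123 [0.6485 0.1058 0.1956] 0.2121349276389631
[0.65105538 0.10454692 0.20843455] (array([650.7, 104.1]), array([17., 19.]), 28.9)
knob scene 174 [0.6493 0.1045 0.1927] 0.21269339217022476
[0.6493588  0.10322102 0.20975907] (array([649.8, 103.2]), array([19.4, 17.6]), 38.7)
blue top 194 (array([532.7, -44.4]), array([34.9, 37. ]), 43.0) 0.09135345975646637
blue scene 243 (array([530. , -44.6]), array([35.3, 36.3]), 70.0) 0.09306557736185125
red top 6 (array([606.8, -34.2]), array([33.8, 14.5]), 43.2) 0.08889812359810002
yel top 198 (array([498.4,   5.8]), array([36.6, 36.7]), 32.7) 0.09118198511999762
yel scene 237 (array([496.4,   5.7]), array([34.8, 37.8]), 2.3) 0.09309344901894033
grn top 189 (array([558.7,  32.5]), array([35.4, 37. ]), 86.9) 0.09101569257727173
grn scene 191 (array([557.3,  29.1]), array([34.7, 33.7]), 5.7) 0.09303526153617542
posts 1074 [0.59586745 0.19428012 0.20623549] (array([603.7, 175.1]), array([ 69.1, 179.3]), 33.6)
```

```bash
python3 - <<'E'
from h import *
T=np.load("pics/top0.npz");S=np.load("pics/scene0.npz")
def ext(p,yaw,o):
    a=np.radians(yaw);q=(p[:,:2]-o)@np.array([[np.cos(a),-np.sin(a)],[np.sin(a),np.cos(a)]])*1000
    return q
# crate: isolate biggest component
for n,c,roi in(("top",T,(250,170,365,280)),("scene",S,(195,220,315,305))):
    m,P=mask(c,(5,40,60),(25,255,255),.044,.06,roi)
    k,l,st,_=cv2.connectedComponentsWithStats(cv2.dilate(m.astype(np.uint8),np.ones((1,1))))
    j=1+np.argmax(st[1:,4]);p=P[l==j];print("crate",n,len(p),rect(p))
# inner floor
    m,P=mask(c,(5,40,60),(25,255,255),.004,.014,roi)
    k,l,st,_=cv2.connectedComponentsWithStats(m.astype(np.uint8)); j=1+np.argmax(st[1:,4]);p=P[l==j];print("floor",len(p),rect(p))
# red
for n,c,roi in(("top",T,(355,130,400,170)),("scene",S,(355,235,395,285))):
    for lo,hi in(((0,120,40),(8,255,255)),((170,120,40),(180,255,255))):
        m,P=mask(c,lo,hi,.08,.1,roi);p=P[m]
        if len(p)>3: print("red",n,len(p),rect(p))
# hopper in rotated frame
o=np.array([.556,.263])
for n,c,roi in(("top",T,(185,95,335,235)),("scene",S,(205,120,340,245))):
    m,P=mask(c,(60,80,20),(90,255,255),.0095,.018,roi);q=ext(P[m],30.5,o)
    print(n,"strips x",np.histogram(q[:,0],np.arange(-60,61,4)),"y",np.histogram(q[:,1],np.arange(120,170,3)))
    m,P=mask(c,(60,80,20),(90,255,255),.243,.26,roi);q=ext(P[m],30.5,o)
    print(n,"top",np.percentile(q,[0,1,2,5,95,98,99,100],axis=0).T.round(1),rect(P[m]))
    for a in(28.5,29.5,30,30.5,31,31.5,32.5):
        m,P=mask(c,(60,80,20),(90,255,255),.08,.22,roi);q=ext(P[m],a,o); q=q[(q[:,1]<40)];  h,e=np.histogram(q[:,0],np.arange(-60,60,1)); print(a,h.max(),e[h.argmax()],end=" ")
    print()
E
```

```text
crate top 975 (array([426.9, 142.3]), array([149.8, 208.5]), 37.0)
floor 3451 (array([428.3, 140.2]), array([132.4, 176.7]), 36.9)
crate scene 1486 (array([426.9, 141.8]), array([152.2, 214.1]), 37.2)
floor 2814 (array([440.1, 152.4]), array([105.9, 178.6]), 37.0)
red top 197 (array([611.7, -38.4]), array([36.3, 37.3]), 81.9)
red top 6 (array([606.8, -34.2]), array([33.8, 14.5]), 43.2)
red scene 234 (array([610. , -39.9]), array([34.7, 36.5]), 34.6)
top strips x (array([ 0,  0,  4,  0,  0,  0,  0, 39,  2,  1,  0,  1,  0,  2,  0,  0,  2,
        0,  0,  1,  0,  0,  1,  1,  0,  0,  0,  0,  0,  0]), array([-60, -56, -52, -48, -44, -40, -36, -32, -28, -24, -20, -16, -12,
        -8,  -4,   0,   4,   8,  12,  16,  20,  24,  28,  32,  36,  40,
        44,  48,  52,  56,  60])) y (array([1, 0, 0, 1, 0, 0, 1, 0, 0, 0, 0, 0, 0, 0, 0, 0]), array([120, 123, 126, 129, 132, 135, 138, 141, 144, 147, 150, 153, 156,
       159, 162, 165, 168]))
top top [[ -38.5  -37.8  -37.6  -36.6   38.2   39.2   39.5   40.4]
 [-148.8 -147.1 -146.6 -144.8    6.8    8.5    8.9    9.5]] (array([592.2, 203.5]), array(
[... 205 characters left out ...]
 0,   0,   1,   1,   0,   0,   0,   1,   1,   1,   0,   0,   0,
         0,   0,   0,   0]), array([-60, -56, -52, -48, -44, -40, -36, -32, -28, -24, -20, -16, -12,
        -8,  -4,   0,   4,   8,  12,  16,  20,  24,  28,  32,  36,  40,
        44,  48,  52,  56,  60])) y (array([0, 0, 0, 0, 0, 0, 0, 0, 0, 0, 0, 0, 0, 0, 0, 0]), array([120, 123, 126, 129, 132, 135, 138, 141, 144, 147, 150, 153, 156,
       159, 162, 165, 168]))
scene top [[ -39.9  -38.6  -38.   -36.9   34.8   36.8   37.5   40. ]
 [-148.1 -147.8 -147.2 -145.6    4.1    5.2    5.7    7.6]] (array([591.7, 202.2]), array([ 78.8, 155.6]), 31.1)
28.5 301 -26 29.5 444 -28 30 489 -29 30.5 546 -29 31 555 -30 31.5 480 -31 32.5 331 -32
```

```bash
python3 - <<'E'
from h import *
o=np.array([.556,.263]);a=np.radians(30.5);R=np.array([[np.cos(a),-np.sin(a)],[np.sin(a),np.cos(a)]])
for n in("top","scene"):
    c=np.load(f"pics/{n}0.npz");P=cloud(c);q=(P[...,:2]-o)@R*1000;z=P[...,2]*1000
    def prof(ax,lo,hi,olo,ohi,st=3,zm=60):
        s=[]
        for b in np.arange(lo,hi,st):
            m=(q[...,ax]>b)&(q[...,ax]<b+st)&(q[...,1-ax]>olo)&(q[...,1-ax]<ohi)&(z<zm)
            s.append((int(b),[round(v) for v in np.percentile(z[m],[50,90])] if m.sum()>2 else None))
        return s
    print(n,"y end",prof(1,135,168,-30,30))
    print(n,"x",prof(0,-60,60,60,130))
    print(n,"-y wall",prof(1,-165,-135,-25,25,2,400))
E
```

```text
top y end [(135, [4, 7]), (138, [3, 6]), (141, [4, 5]), (144, [4, 5]), (147, [3, 6]), (150, [13, 16]), (153, [10, 13]), (156, [2, 3]), (159, [0, 2]), (162, [-1, 3]), (165, [-1, 2])]
top x [(-60, [0, 2]), (-57, [0, 3]), (-54, [1, 5]), (-51, [2, 6]), (-48, [3, 6]), (-45, [4, 12]), (-42, [12, 16]), (-39, [9, 12]), (-36, [4, 6]), (-33, [3, 6]), (-30, [4, 7]), (-27, [3, 8]), (-24, [4, 6]), (-21, [4, 7]), (-18, [4, 7]), (-15, [3, 7]), (-12, [4, 7]), (-9, [3, 6]), (-6, [4, 8]), (-3, [3, 7]), (0, [4, 7]), (3, [4, 8]), (6, [3, 7]), (9, [2, 5]), (12, [3, 6]), (15, [5, 6]), (18, [4, 6]), (21, [4, 6]), (24, [4, 7]), (27, [3, 7]), (30, [3, 5]), (33, [3, 6]), (36, [4, 7]), (39, [11, 15]), (42, [12, 15]), (45, [4, 7]), (48, [3, 6]), (51, [3, 6]), (54, [0, 2]), (57, [0, 2])]
top -y wall [(-165, [0, 139]), (-163, None), (-161, None), (-159, None), (-157, None), (-155, None), (-153, None), (-151, None), (-149, [249, 250]), (-147, [249, 252]), (-145, [227, 248]), (-143, [199, 205]), (-141, [201, 203]), (-139, [203, 204]), (-137, [205, 207])]
scene y end [(135, [6, 8]), (138, [7, 9]), (141, [7, 7]), (14
[... 287 characters left out ...]
7, 9]), (-27, [7, 8]), (-24, [7, 7]), (-21, [6, 9]), (-18, [6, 8]), (-15, [6, 8]), (-12, [6, 8]), (-9, [6, 7]), (-6, [6, 8]), (-3, [6, 7]), (0, [6, 7]), (3, [6, 8]), (6, [6, 8]), (9, [6, 8]), (12, [6, 8]), (15, [6, 8]), (18, [7, 8]), (21, [6, 8]), (24, [6, 8]), (27, [6, 7]), (30, [6, 8]), (33, [6, 8]), (36, [7, 13]), (39, [12, 17]), (42, [10, 16]), (45, None), (48, None), (51, None), (54, None), (57, [3, 5])]
scene -y wall [(-165, [174, 177]), (-163, [174, 178]), (-161, [175, 178]), (-159, [90, 178]), (-157, [92, 180]), (-155, [92, 179]), (-153, [177, 179]), (-151, [177, 181]), (-149, [134, 243]), (-147, [252, 252]), (-145, [252, 252]), (-143, None), (-141, None), (-139, None), (-137, None)]
```

```bash
python3 - <<'E'
import cv2
a=cv2.imread("pics/top0.png")[90:235,185:345];cv2.imwrite("pics/crop1.png",cv2.resize(a,None,fx=5,fy=4.1,interpolation=cv2.INTER_CUBIC)[:600,:800])
E
```

```text
(no output)
```

View pics/crop1.png

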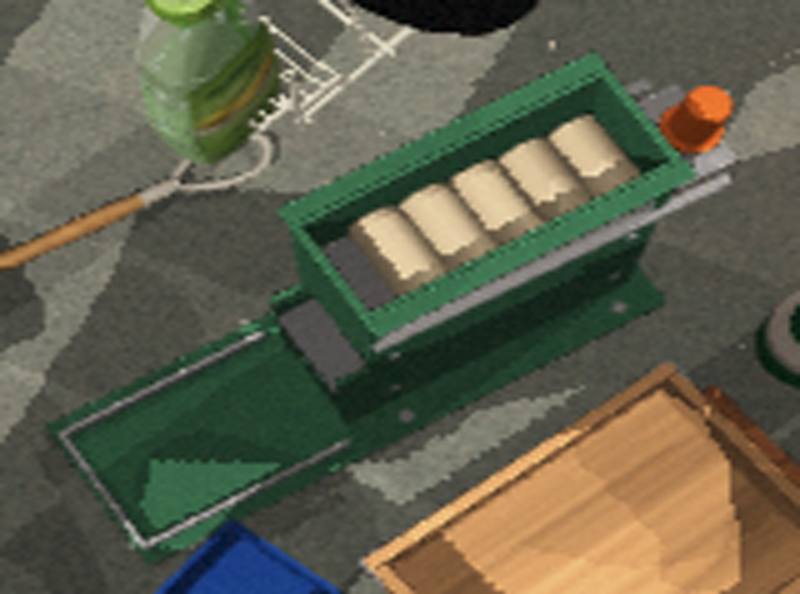

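The crop shows the empty dock bordered by pale strips at (250,440), five posts in the hopper (360–640, 120–290), the knob at (698,115), and the gate nearly home.

```bash
cat >> h.py <<'E'
def plan(x,y,z,th,n=None):
    from rig import robot
    from scipy.spatial.transform import Rotation as Ro
    s=robot.get_obs(); R=Ro.from_quat(s["tool_rot"]).as_matrix(); p=s["position"]
    cur=np.degrees(np.arctan2(R[1,1],R[0,1])); d=R.T@(np.array([x,y,z])-p)*100
    tw=-((th-cur+90)%180-90)
    # move after twisting: axes at target theta
    t=np.radians(cur-tw); ax=np.array([[-np.sin(t),np.cos(t),0],[np.cos(t),np.sin(t),0],[0,0,-1]])
    d2=ax@(np.array([x,y,z])-p)*100
    print("pos",p.round(4),"th",round(cur,1),"q6",round(s["q"][5],2),"q1",round(s["q"][0],2),"w",round(s["grip_width"],4),"f",round(s["grip_force"],1),"ft",s["ft_force"].round(1),"t",round(s["time"],1))
    print(" need lin(tool now) cm",d.round(2),"| after twist",d2.round(2)," twist",round(tw,1))
E
python3 - <<'E'
from h import *
T=np.load("pics/top0.npz")
P=cloud(T)
for n,b in(("brush",(140,228,200,292)),("sprayer",(128,172,172,220))):
    p=P[b[1]:b[3],b[0]:b[2]].reshape(-1,3);p=p[(p[:,2]>.03)&(p[:,2]<.17)];print(n,rect(p),p[:,2].max())
plan(.388,.336,.2,49.4)
E
```

```text
brush (array([353.7, 479.2]), array([149. ,  51.4]), 36.7) 0.0955761157659254
sprayer (array([501.2, 513. ]), array([86. , 46.7]), 9.8) 0.16315594622219468
pos [0.1645 0.6023 0.2387] th 74.7 q6 -0.18 q1 1.13 w 0.0871 f 0.0 ft [ 0.3 -0.1 -1.1] t 0.1
 need lin(tool now) cm [-28.59 -19.79   3.9 ] | after twist [-34.3   -5.67   3.87]  twist 25.3
```

```bash
python3 -m pendant '[{"jaw":1,"linear":[-2.6,-1.8,0.3],"twist":0},{"jaw":1,"linear":[-2.6,-1.8,0.3],"twist":0},{"jaw":1,"linear":[-2.6,-1.8,0.3],"twist":0},{"jaw":1,"linear":[-2.6,-1.8,0.3],"twist":0},{"jaw":1,"linear":[-2.6,-1.8,0.3],"twist":0},{"jaw":1,"linear":[-2.6,-1.8,0.3],"twist":0},{"jaw":1,"linear":[-2.6,-1.8,0.3],"twist":0},{"jaw":1,"linear":[-2.6,-1.8,0.3],"twist":0},{"jaw":1,"linear":[-2.6,-1.8,0.3],"twist":0},{"jaw":1,"linear":[-2.6,-1.8,0.3],"twist":0},{"jaw":1,"linear":[-2.6,-1.8,0.3],"twist":0}]' 20
python3 -m pendant '[{"jaw":1,"linear":[0,0,0],"twist":6},{"jaw":1,"linear":[0,0,0],"twist":6},{"jaw":1,"linear":[0,0,0],"twist":6},{"jaw":1,"linear":[0,0,0],"twist":6},{"jaw":1,"linear":[0,0,0],"twist":1.3},{"jaw":1,"linear":[0,0,0],"twist":0},{"jaw":1,"linear":[0,0,0],"twist":0}]'
python3 -c "
from h import *
plan(.388,.336,.066,49.4)"
```

```text
time: 1.02
position: [0.3889, 0.3351, 0.2062]
tool_rot: [0.133, 0.991, -0.0, -0.0]
ft_force: [-0.4, 0.7, 0.3]
grip_width: 0.087
grip_force: 0.0
time: 1.6
position: [0.3883, 0.3364, 0.2064]
tool_rot: [0.346, 0.938, -0.0, -0.0]
ft_force: [0.3, -0.6, 0.2]
grip_width: 0.0871
grip_force: 0.0
pos [0.3883 0.3364 0.2064] th 49.5 q6 -0.37 q1 0.5 w 0.0871 f 0.0 ft [ 0.3 -0.6  0.2] t 1.6
 need lin(tool now) cm [-1.000e-02 -4.000e-02  1.404e+01] | after twist [-1.000e-02 -5.000e-02  1.404e+01]  twist 0.1
```

```bash
python3 -m pendant '[{"jaw":1,"linear":[0,0,2.8],"twist":0},{"jaw":1,"linear":[0,0,2.8],"twist":0},{"jaw":1,"linear":[0,0,2.8],"twist":0},{"jaw":1,"linear":[0,0,2.8],"twist":0},{"jaw":1,"linear":[0,0,1.8],"twist":0},{"jaw":1,"linear":[0,0,1],"twist":0},{"jaw":1,"linear":[0,0,1],"twist":0},{"jaw":1,"linear":[0,0,0],"twist":0},{"jaw":0.6,"linear":[0,0,0],"twist":0},{"jaw":0.6,"linear":[0,0,0],"twist":0},{"jaw":0.6,"linear":[0,0,0],"twist":0},{"jaw":0.6,"linear":[0,0,0],"twist":0}]' 20
python3 -m pendant '[{"jaw":0.6,"linear":[0,0,0],"twist":0},{"jaw":0.6,"linear":[0,0,0],"twist":0},{"jaw":0.6,"linear":[0,0,0],"twist":0},{"jaw":0.6,"linear":[0,0,-1],"twist":0},{"jaw":0.6,"linear":[0,0,-1.5],"twist":0},{"jaw":0.6,"linear":[0,0,-1.5],"twist":0},{"jaw":0.6,"linear":[0,0,-1],"twist":0},{"jaw":0.6,"linear":[0,0,0],"twist":0},{"jaw":0.6,"linear":[0,0,0],"twist":0}]'
python3 -c "
from h import *
plan(.512,.3387,.116,30.5)"
```

```text
time: 2.6
position: [0.3885, 0.3365, 0.0575]
tool_rot: [0.347, 0.938, 0.0, 0.0]
ft_force: [-0.6, -3.1, 1.4]
grip_width: 0.0681
grip_force: 1.0
time: 3.35
position: [0.3887, 0.3367, 0.1072]
tool_rot: [0.347, 0.938, 0.001, 0.001]
ft_force: [0.3, -1.0, -1.5]
grip_width: 0.0679
grip_force: 20.0
pos [0.3887 0.3367 0.1072] th 49.4 q6 -0.37 q1 0.5 w 0.0679 f 20.0 ft [ 0.3 -1.  -1.5] t 3.4
 need lin(tool now) cm [-9.23  8.17 -0.86] | after twist [-6.08 10.72 -0.88]  twist 18.9
```

```bash
python3 -m pendant '[{"jaw":0.6,"linear":[0,0,-1],"twist":6},{"jaw":0.6,"linear":[0,0,0],"twist":6},{"jaw":0.6,"linear":[0,0,0],"twist":6.9},{"jaw":0.6,"linear":[-1,1.8,0],"twist":0},{"jaw":0.6,"linear":[-1,1.8,0],"twist":0},{"jaw":0.6,"linear":[-1,1.8,0],"twist":0},{"jaw":0.6,"linear":[-1,1.8,0],"twist":0},{"jaw":0.6,"linear":[-1,1.8,0],"twist":0},{"jaw":0.6,"linear":[-1.1,1.7,0],"twist":0},{"jaw":0.6,"linear":[0,0,0],"twist":0},{"jaw":0.6,"linear":[0,0,0],"twist":0}]'
python3 -c "
from h import *
plan(.512,.3387,.0615,30.5)
from rig import cams
c=cams.camera('top');np.savez('pics/t1.npz',**c)
m,P=mask(c,(105,100,30),(130,255,255),.1,.15,(170,130,275,270));p=P[m];print(len(p),rect(p),np.median(p[:,2]))
m,P=mask(c,(105,100,30),(130,255,255),.05,.18,(170,130,275,270));p=P[m];print(len(p),rect(p),np.median(p[:,2]))
"
```

```text
time: 4.27
position: [0.5118, 0.3377, 0.1152]
tool_rot: [0.497, 0.868, -0.001, -0.001]
ft_force: [-0.1, 0.2, -1.7]
grip_width: 0.0683
grip_force: 20.0
pos [0.5118 0.3377 0.1152] th 30.4 q6 -0.13 q1 0.4 w 0.0683 f 20.0 ft [-0.1  0.2 -1.7] t 4.3
 need lin(tool now) cm [0.07 0.07 5.37] | after twist [0.08 0.06 5.37]  twist -0.1
27 (array([529.3, 349.3]), array([ 19.5, 107.7]), 26.5) 0.11569296709868451
84 (array([531.4, 350.3]), array([ 19.5, 108.4]), 29.0) 0.078429638815702
```

```bash
python3 -m pendant '[{"jaw":0.6,"linear":[0.1,0.05,1.2],"twist":0},{"jaw":0.6,"linear":[0,0,1.2],"twist":0},{"jaw":0.6,"linear":[0,0,1],"twist":0},{"jaw":0.6,"linear":[0,0,0.6],"twist":0},{"jaw":0.6,"linear":[0,0,0.4],"twist":0},{"jaw":0.6,"linear":[0,0,0.4],"twist":0},{"jaw":0.6,"linear":[0,0,0.4],"twist":0},{"jaw":0.6,"linear":[0,0,0.1],"twist":0},{"jaw":0.6,"linear":[0,0,0],"twist":0},{"jaw":0.6,"linear":[0,0,0],"twist":0}]'
python3 -c "
from h import *
plan(.512,.3387,.0615,30.5)"
```

```text
time: 5.15
position: [0.5118, 0.3395, 0.0638]
tool_rot: [0.496, 0.868, 0.0, 0.0]
ft_force: [0.6, -0.2, -1.6]
grip_width: 0.068
grip_force: 20.0
pos [0.5118 0.3395 0.0638] th 30.5 q6 -0.13 q1 0.4 w 0.068 f 20.0 ft [ 0.6 -0.2 -1.6] t 5.2
 need lin(tool now) cm [-0.08 -0.02  0.23] | after twist [-0.08 -0.02  0.23]  twist 0.0
```

```bash
python3 -m pendant '[{"jaw":0.6,"linear":[0,0,0.1],"twist":0},{"jaw":0.6,"linear":[0,0,0.1],"twist":0},{"jaw":1,"linear":[0,0,0],"twist":0},{"jaw":1,"linear":[0,0,0],"twist":0},{"jaw":1,"linear":[0,0,0],"twist":0},{"jaw":1,"linear":[0,0,0],"twist":0},{"jaw":1,"linear":[0,0,-2],"twist":0},{"jaw":1,"linear":[0,0,-3],"twist":0},{"jaw":1,"linear":[0,0,-4],"twist":0},{"jaw":1,"linear":[0,0,-4],"twist":0},{"jaw":1,"linear":[0,0,-4],"twist":0},{"jaw":1,"linear":[0,0,-4],"twist":0}]'
python3 -m pendant '[{"jaw":1,"linear":[0,0,-4],"twist":0},{"jaw":1,"linear":[0,0,-3],"twist":0},{"jaw":1,"linear":[0,0,0],"twist":0}]'
python3 -c "
from h import *
from rig import cams
plan(.650,.1036,.33,30.5)
for n in ('top','scene'):
  c=cams.camera(n);np.savez('pics/%s2.npz'%n,**c);cv2.imwrite('pics/%s2.png'%n,c['color'])
  m,P=mask(c,(105,100,30),(130,255,255),.066,.09,(130,130,275,270));p=P[m]
  p=p[np.hypot(p[:,0]-.512,p[:,1]-.339)<.08];print(n,len(p),rect(p),np.median(p[:,2]))
"
```

```text
time: 6.15
position: [0.5111, 0.3392, 0.2736]
tool_rot: [0.496, 0.868, 0.0, -0.0]
ft_force: [0.1, 0.6, -0.8]
grip_width: 0.0872
grip_force: 0.0
time: 6.4
position: [0.5147, 0.3409, 0.3502]
tool_rot: [0.496, 0.868, 0.007, 0.005]
ft_force: [0.3, 0.2, 0.4]
grip_width: 0.0869
grip_force: 0.0
pos [0.5147 0.3409 0.3502] th 30.5 q6 -0.13 q1 0.4 w 0.0869 f 0.0 ft [0.3 0.2 0.4] t 6.4
 need lin(tool now) cm [-27.31  -0.43   2.07] | after twist [-27.32  -0.39   2.02]  twist 0.0
top 9 (array([510.4, 400.6]), array([6.8, 9.7]), 72.9) 0.07361117074407784
scene 317 (array([511.7, 339.6]), array([ 72. , 110.9]), 31.2) 0.07224403131544163
```

```bash
python3 -m pendant '[{"jaw":1,"linear":[-2.5,0,0],"twist":0},{"jaw":1,"linear":[-2.5,0,0],"twist":0},{"jaw":1,"linear":[-2.5,0,0],"twist":0},{"jaw":1,"linear":[-2.5,0,0],"twist":0},{"jaw":1,"linear":[-2.5,0,0],"twist":0},{"jaw":0.7,"linear":[-2.5,0,0],"twist":0},{"jaw":0.7,"linear":[-2.5,0,0],"twist":0},{"jaw":0.7,"linear":[-2.5,0,0],"twist":0},{"jaw":0.7,"linear":[-2.5,0,0],"twist":0},{"jaw":0.7,"linear":[-2.5,0,0],"twist":0},{"jaw":0.7,"linear":[-2.3,-0.3,0],"twist":0},{"jaw":0.7,"linear":[0,0,0],"twist":0}]'
python3 -c "
from h import *
from rig import cams
plan(.650,.1036,.207,30.5)
c=cams.camera('scene')
m,P=mask(c,(3,150,100),(15,255,255),.1,.3,(315,145,370,200));p=P[m];q=p[p[:,2]>p[:,2].max()-.006]; print(len(p),p[:,2].max(),q.mean(0),rect(q))
c=cams.camera('wrist');cv2.imwrite('pics/w1.png',c['color']);m,P=mask(c,(3,150,100),(15,255,255),.1,.3);p=P[m];q=p[p[:,2]>p[:,2].max()-.006]; print(len(p),p[:,2].max(),q.mean(0),rect(q))
"
```

```text
time: 7.5
position: [0.6484, 0.0982, 0.3384]
tool_rot: [0.498, 0.867, -0.002, -0.001]
ft_force: [0.0, -0.5, -0.1]
grip_width: 0.0617
grip_force: 0.0
pos [0.6484 0.0982 0.3384] th 30.3 q6 -0.55 q1 -0.02 w 0.0617 f 0.0 ft [ 0.  -0.5 -0.1] t 7.5
 need lin(tool now) cm [ 0.39  0.47 13.13] | after twist [ 0.39  0.41 13.14]  twist -0.2
174 0.21372756297094 [0.6493467  0.10308648 0.21026888] (array([649.7, 102.2]), array([19.9, 18.7]), 61.3)
568 0.2112779279740171 [0.65016909 0.10262761 0.20839503] (array([650.2, 102.4]), array([19., 20.]), 71.9)
```

View pics/w1.png

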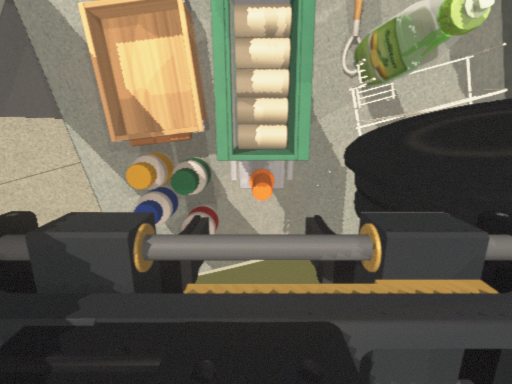

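Wrist view: the hopper with five posts above, knob at (262,185) centred between the fingers (195 and 325).

```bash
python3 -m pendant '[{"jaw":0.7,"linear":[0.3,0.4,1],"twist":-0.2},{"jaw":0.7,"linear":[0,0,2.5],"twist":0},{"jaw":0.7,"linear":[0,0,2.5],"twist":0},{"jaw":0.7,"linear":[0,0,2.5],"twist":0},{"jaw":0.7,"linear":[0,0,2.0],"twist":0},{"jaw":0.7,"linear":[0,0,1.0],"twist":0},{"jaw":0.7,"linear":[0,0,0.7],"twist":0},{"jaw":0.7,"linear":[0,0,0.5],"twist":0},{"jaw":0.7,"linear":[0,0,0.3],"twist":0},{"jaw":0.7,"linear":[0,0,0],"twist":0}]' 25
python3 -c "
from h import *
plan(.650,.103,.207,30.5)"
```

```text
time: 8.43
position: [0.6497, 0.1076, 0.2118]
tool_rot: [0.494, 0.869, 0.0, 0.0]
ft_force: [-1.2, 0.2, -0.6]
grip_width: 0.0606
grip_force: 0.0
pos [0.6497 0.1076 0.2118] th 30.7 q6 -0.54 q1 -0.01 w 0.0606 f 0.0 ft [-1.2  0.2 -0.6] t 8.4
 need lin(tool now) cm [-0.41 -0.21  0.48] | after twist [-0.41 -0.2   0.48]  twist 0.2
```

```bash
python3 -m pendant '[{"jaw":0.7,"linear":[-0.4,-0.2,0.2],"twist":0.2},{"jaw":0.7,"linear":[0,0,0.2],"twist":0},{"jaw":0.7,"linear":[0,0,0],"twist":0},{"jaw":0.1,"linear":[0,0,0],"twist":0},{"jaw":0.1,"linear":[0,0,0],"twist":0},{"jaw":0.1,"linear":[0,0,0],"twist":0},{"jaw":0.1,"linear":[0,0,0],"twist":0},{"jaw":0.1,"linear":[0,0,0],"twist":0},{"jaw":0.1,"linear":[0,0,0],"twist":0},{"jaw":0.1,"linear":[0,0,0],"twist":0}]' 25
python3 -c "
from h import *
plan(.650,.103,.207,30.5)"
```

```text
time: 9.27
position: [0.6506, 0.1033, 0.2076]
tool_rot: [0.496, 0.868, 0.001, 0.001]
ft_force: [6.2, 5.2, -3.8]
grip_width: 0.0222
grip_force: 3.9
pos [0.6506 0.1033 0.2076] th 30.5 q6 -0.55 q1 -0.01 w 0.0222 f 3.9 ft [ 6.2  5.2 -3.8] t 9.3
 need lin(tool now) cm [ 0.01 -0.06  0.06] | after twist [ 0.01 -0.06  0.06]  twist -0.0
```

```bash
python3 -m pendant '[{"jaw":0.1,"linear":[0,0,0],"twist":0},{"jaw":0.1,"linear":[-0.7,0,0.1],"twist":0},{"jaw":0.1,"linear":[-0.7,0,0.1],"twist":0},{"jaw":0.1,"linear":[-0.7,0,0.1],"twist":0},{"jaw":0.1,"linear":[-0.7,0,0.1],"twist":0},{"jaw":0.1,"linear":[-0.7,0,0.1],"twist":0},{"jaw":0.1,"linear":[-0.7,0,0.1],"twist":0},{"jaw":0.1,"linear":[-0.7,0,0.1],"twist":0},{"jaw":0.1,"linear":[-0.7,0,0.1],"twist":0},{"jaw":0.1,"linear":[-0.7,0,0.1],"twist":0},{"jaw":0.1,"linear":[-0.5,0,0.07],"twist":0},{"jaw":0.1,"linear":[0,0,0],"twist":0}]' 25
python3 -m pendant '[{"jaw":0.1,"linear":[0,0,0],"twist":0},{"jaw":0.1,"linear":[0,0,0],"twist":0},{"jaw":0.1,"linear":[0,0,0],"twist":0},{"jaw":0.1,"linear":[0,0,0],"twist":0},{"jaw":0.1,"linear":[0,0,0],"twist":0},{"jaw":0.1,"linear":[0,0,0],"twist":0},{"jaw":0.1,"linear":[0,0,0],"twist":0},{"jaw":0.1,"linear":[0,0,0],"twist":0},{"jaw":0.1,"linear":[0,0,0],"twist":0},{"jaw":0.1,"linear":[0,0,0],"twist":0}]'
python3 -c "
from h import *
from rig import cams
plan(.650,.1033,.207,30.5)
c=cams.camera('scene');d=cams.camera('top')
cv2.imwrite('pics/s3.png',np.hstack([cv2.resize(c['color'][120:260,150:380],None,fx=1.7,fy=2.2),cv2.resize(d['color'][90:240,180:345],(391,308))]))
"
```

```text
time: 10.27
position: [0.6854, 0.0449, 0.1981]
tool_rot: [0.496, 0.868, 0.001, 0.0]
ft_force: [3.0, 3.0, -0.4]
grip_width: 0.0209
grip_force: 25.0
time: 11.1
position: [0.6853, 0.0449, 0.198]
tool_rot: [0.496, 0.868, 0.001, 0.001]
ft_force: [3.4, 3.3, -1.1]
grip_width: 0.0211
grip_force: 25.0
pos [0.6853 0.0449 0.198 ] th 30.5 q6 -0.63 q1 -0.1 w 0.0211 f 25.0 ft [ 3.4  3.3 -1.1] t 11.1
 need lin(tool now) cm [ 6.82 -0.07 -0.9 ] | after twist [ 6.83 -0.08 -0.9 ]  twist 0.0
```

View pics/s3.png

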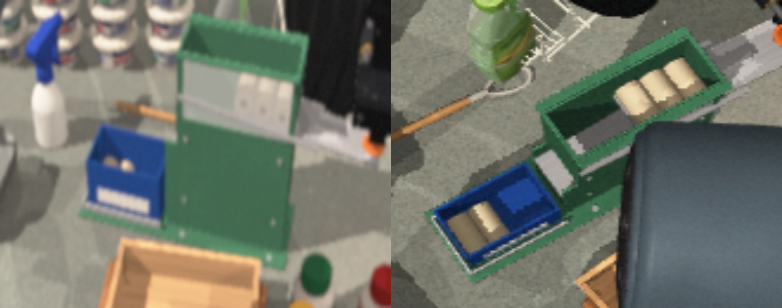

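Two posts are in the bin (470,230) and three remain in the hopper (655,88), as predicted for 0.07.

```bash
python3 -m pendant '[{"jaw":0.1,"linear":[-0.5,0,0.07],"twist":0},{"jaw":0.1,"linear":[-0.5,0,0.07],"twist":0},{"jaw":0.1,"linear":[-0.5,0,0.07],"twist":0},{"jaw":0.1,"linear":[-0.5,0,0.07],"twist":0},{"jaw":0.1,"linear":[-0.5,0,0.07],"twist":0},{"jaw":0.1,"linear":[0,0,0],"twist":0},{"jaw":0.1,"linear":[0,0,0],"twist":0},{"jaw":0.1,"linear":[0,0,0],"twist":0},{"jaw":0.1,"linear":[0,0,0],"twist":0},{"jaw":0.1,"linear":[0,0,0],"twist":0},{"jaw":0.1,"linear":[0,0,0],"twist":0},{"jaw":0.1,"linear":[0,0,0],"twist":0}]' 25
python3 -m pendant '[{"jaw":0.1,"linear":[0,0,0],"twist":0},{"jaw":0.1,"linear":[0,0,0],"twist":0},{"jaw":0.1,"linear":[0,0,0],"twist":0},{"jaw":0.1,"linear":[0,0,0],"twist":0},{"jaw":0.1,"linear":[0,0,0],"twist":0},{"jaw":0.1,"linear":[0,0,0],"twist":0},{"jaw":0.1,"linear":[0,0,0],"twist":0},{"jaw":0.1,"linear":[0,0,0],"twist":0}]'
python3 -c "
from h import *
from rig import cams
plan(.650,.1033,.207,30.5)
c=cams.camera('scene');d=cams.camera('top')
cv2.imwrite('pics/s4.png',np.hstack([cv2.resize(c['color'][120:260,150:380],None,fx=1.7,fy=2.2),cv2.resize(d['color'][90:240,180:345],(391,308))]))
"
```

```text
time: 12.2
position: [0.6981, 0.0233, 0.1945]
tool_rot: [0.496, 0.868, 0.001, 0.001]
ft_force: [4.5, 2.6, -2.9]
grip_width: 0.0212
grip_force: 25.0
time: 12.87
position: [0.6981, 0.0233, 0.1945]
tool_rot: [0.496, 0.868, 0.001, 0.001]
ft_force: [4.6, 2.8, -2.0]
grip_width: 0.0211
grip_force: 25.0
pos [0.6981 0.0233 0.1945] th 30.5 q6 -0.66 q1 -0.13 w 0.0211 f 25.0 ft [ 4.6  2.8 -2. ] t 12.9
 need lin(tool now) cm [ 9.33 -0.07 -1.26] | after twist [ 9.34 -0.08 -1.25]  twist 0.0
```

View pics/s4.png

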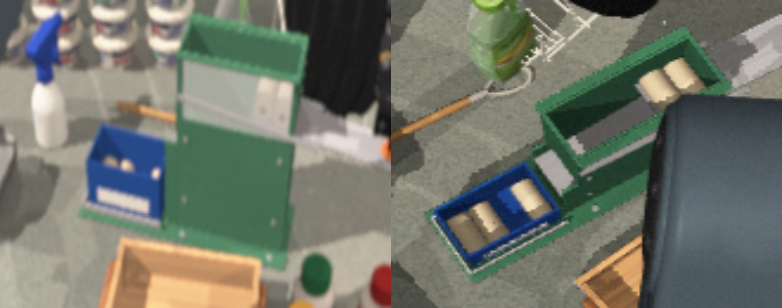

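Three posts are in the bin (two at 475,225, one at 530,197); two remain in the hopper (672,82). Pushing the gate home.

```bash
python3 -m pendant '[{"jaw":0.1,"linear":[0.8,0,-0.11],"twist":0},{"jaw":0.1,"linear":[0.8,0,-0.11],"twist":0},{"jaw":0.1,"linear":[0.8,0,-0.11],"twist":0},{"jaw":0.1,"linear":[0.8,0,-0.11],"twist":0},{"jaw":0.1,"linear":[0.8,0,-0.11],"twist":0},{"jaw":0.1,"linear":[0.8,0,-0.11],"twist":0},{"jaw":0.1,"linear":[0.8,0,-0.11],"twist":0},{"jaw":0.1,"linear":[0.8,0,-0.11],"twist":0},{"jaw":0.1,"linear":[0.8,0,-0.11],"twist":0},{"jaw":0.1,"linear":[0.8,0,-0.11],"twist":0},{"jaw":0.1,"linear":[0.8,0,-0.11],"twist":0},{"jaw":0.1,"linear":[0.5,0,-0.06],"twist":0}]'
python3 -m pendant '[{"jaw":0.1,"linear":[0.15,0,-0.02],"twist":0},{"jaw":0.1,"linear":[0.15,0,-0.02],"twist":0},{"jaw":0.1,"linear":[0,0,0],"twist":0},{"jaw":0.1,"linear":[0,0,0],"twist":0}]'
python3 -c "
from h import *
plan(.650,.1033,.207,30.5)"
```

```text
time: 13.97
position: [0.6514, 0.1024, 0.2074]
tool_rot: [0.496, 0.868, 0.0, 0.003]
ft_force: [6.3, 0.7, -2.8]
grip_width: 0.0211
grip_force: 25.0
time: 14.3
position: [0.6499, 0.105, 0.2078]
tool_rot: [0.496, 0.868, 0.001, 0.002]
ft_force: [5.1, 0.4, -2.2]
grip_width: 0.0215
grip_force: 25.0
pos [0.6499 0.105  0.2078] th 30.5 q6 -0.54 q1 -0.01 w 0.0215 f 25.0 ft [ 5.1  0.4 -2.2] t 14.3
 need lin(tool now) cm [-0.15 -0.08  0.08] | after twist [-0.15 -0.08  0.08]  twist 0.0
```

```bash
for i in 1 2; do python3 -m pendant '[{"jaw":0.1,"linear":[0.15,0,-0.02],"twist":0},{"jaw":0.1,"linear":[0.15,0,-0.02],"twist":0},{"jaw":0.1,"linear":[0,0,0],"twist":0},{"jaw":0.1,"linear":[0,0,0],"twist":0}]' | sed -n '2p;4p'; done
```

```text
position: [0.6494, 0.1058, 0.208]
ft_force: [7.3, -2.7, -3.3]
position: [0.6493, 0.106, 0.208]
ft_force: [10.3, -7.0, -7.6]
```

The knob has stopped against its end stop. Releasing and going up.

```bash
python3 -m pendant '[{"jaw":0.1,"linear":[-0.35,0,0.05],"twist":0},{"jaw":0.1,"linear":[0,0,0],"twist":0},{"jaw":0.7,"linear":[0,0,0],"twist":0},{"jaw":0.7,"linear":[0,0,0],"twist":0},{"jaw":0.7,"linear":[0,0,0],"twist":0},{"jaw":0.7,"linear":[0,0,0],"twist":0},{"jaw":0.7,"linear":[0,0,-2],"twist":0},{"jaw":0.7,"linear":[0,0,-3],"twist":0},{"jaw":0.7,"linear":[0,0,-4],"twist":0},{"jaw":0.7,"linear":[0,0,-4],"twist":0},{"jaw":0.7,"linear":[0,0,-1],"twist":0},{"jaw":0.7,"linear":[0,0,0],"twist":0}]'
python3 -c "
from h import *
from rig import cams
plan(.512,.339,.34,30.5)
c=cams.camera('wrist');m,P=mask(c,(3,150,100),(15,255,255),.1,.3);p=P[m];q=p[p[:,2]>p[:,2].max()-.006]; print(len(p),p[:,2].max(),q.mean(0),rect(q))
"
```

```text
time: 15.97
position: [0.6485, 0.1077, 0.3528]
tool_rot: [0.496, 0.868, 0.002, 0.004]
ft_force: [0.4, -0.1, 0.0]
grip_width: 0.0606
grip_force: 0.0
pos [0.6485 0.1077 0.3528] th 30.5 q6 -0.54 q1 -0.0 w 0.0606 f 0.0 ft [ 0.4 -0.1  0. ] t 16.0
 need lin(tool now) cm [ 2.687e+01 -2.000e-02  1.150e+00] | after twist [26.86 -0.03  1.28]  twist 0.0
507 0.2118851412599076 [0.64866608 0.10513293 0.20876027] (array([649. , 104.5]), array([20. , 19.9]), 74.3)
```

```bash
python3 -m pendant '[{"jaw":0.7,"linear":[2.5,0,0],"twist":0},{"jaw":0.7,"linear":[2.5,0,0],"twist":0},{"jaw":0.7,"linear":[2.5,0,0],"twist":0},{"jaw":0.7,"linear":[2.5,0,0],"twist":0},{"jaw":1,"linear":[2.5,0,0],"twist":0},{"jaw":1,"linear":[2.5,0,0],"twist":0},{"jaw":1,"linear":[2.5,0,0],"twist":0},{"jaw":1,"linear":[2.5,0,0],"twist":0},{"jaw":1,"linear":[2.5,0,0],"twist":0},{"jaw":1,"linear":[2.5,0,0],"twist":0},{"jaw":1,"linear":[1.8,0,0],"twist":0},{"jaw":1,"linear":[0,0,0],"twist":0}]'
python3 -m pendant '[{"jaw":1,"linear":[0,0,3],"twist":0},{"jaw":1,"linear":[0,0,4],"twist":0},{"jaw":1,"linear":[0,0,4],"twist":0},{"jaw":1,"linear":[0,0,4],"twist":0},{"jaw":1,"linear":[0,0,4],"twist":0},{"jaw":1,"linear":[0,0,0],"twist":0},{"jaw":1,"linear":[0,0,0],"twist":0}]'
python3 -c "
from h import *
plan(.5115,.3393,.070,30.5)"
```

```text
time: 17.02
position: [0.507, 0.3407, 0.3445]
tool_rot: [0.494, 0.869, -0.002, -0.003]
ft_force: [0.3, -0.6, -0.3]
grip_width: 0.0866
grip_force: 0.0
time: 17.6
position: [0.5085, 0.3366, 0.1542]
tool_rot: [0.496, 0.868, -0.004, -0.003]
ft_force: [0.3, 0.7, 0.3]
grip_width: 0.0871
grip_force: 0.0
pos [0.5085 0.3366 0.1542] th 30.5 q6 -0.13 q1 0.4 w 0.0871 f 0.0 ft [0.3 0.7 0.3] t 17.6
 need lin(tool now) cm [0.07 0.48 8.41] | after twist [0.08 0.4  8.42]  twist -0.0
```

```bash
python3 -m pendant '[{"jaw":1,"linear":[0.1,0.4,1.5],"twist":0},{"jaw":1,"linear":[0,0,2.5],"twist":0},{"jaw":1,"linear":[0,0,2.5],"twist":0},{"jaw":1,"linear":[0,0,1.2],"twist":0},{"jaw":1,"linear":[0,0,0.6],"twist":0},{"jaw":1,"linear":[0,0,0],"twist":0},{"jaw":1,"linear":[0,0,0],"twist":0}]' 25
python3 -c "
from h import *
plan(.5115,.3393,.070,30.5)"
```

```text
time: 18.18
position: [0.515, 0.3418, 0.0761]
tool_rot: [0.496, 0.868, 0.001, 0.001]
ft_force: [0.2, -0.2, 0.6]
grip_width: 0.0869
grip_force: 0.0
pos [0.515  0.3418 0.0761] th 30.5 q6 -0.13 q1 0.41 w 0.0869 f 0.0 ft [ 0.2 -0.2  0.6] t 18.2
 need lin(tool now) cm [-0.04 -0.43  0.61] | after twist [-0.04 -0.43  0.61]  twist 0.0
```

```bash
python3 -m pendant '[{"jaw":1,"linear":[0,-0.4,0.3],"twist":0},{"jaw":1,"linear":[0,0,0.3],"twist":0},{"jaw":1,"linear":[0,0,0],"twist":0},{"jaw":0.6,"linear":[0,0,0],"twist":0},{"jaw":0.6,"linear":[0,0,0],"twist":0},{"jaw":0.6,"linear":[0,0,0],"twist":0},{"jaw":0.6,"linear":[0,0,0],"twist":0},{"jaw":0.6,"linear":[0,0,0],"twist":0},{"jaw":0.6,"linear":[0,0,0],"twist":0},{"jaw":0.6,"linear":[0,0,-0.5],"twist":0},{"jaw":0.6,"linear":[0,0,-0.5],"twist":0},{"jaw":0.6,"linear":[0,0,0],"twist":0}]' 25
python3 -m pendant '[{"jaw":0.6,"linear":[0,0,-1],"twist":0},{"jaw":0.6,"linear":[0,0,-2],"twist":0},{"jaw":0.6,"linear":[0,0,-2],"twist":0},{"jaw":0.6,"linear":[0,0,-2],"twist":0},{"jaw":0.6,"linear":[0,0,-1],"twist":0},{"jaw":0.6,"linear":[0,0,0],"twist":0},{"jaw":0.6,"linear":[0,0,0],"twist":0}]' 25
python3 -c "
from h import *
plan(.3837,.1475,.150,37)"
```

```text
time: 19.18
position: [0.5101, 0.3392, 0.0792]
tool_rot: [0.496, 0.868, -0.0, -0.0]
ft_force: [1.0, -0.4, -4.2]
grip_width: 0.0681
grip_force: 25.0
time: 19.77
position: [0.5103, 0.3393, 0.1591]
tool_rot: [0.496, 0.868, 0.0, 0.0]
ft_force: [0.1, 0.4, -4.8]
grip_width: 0.068
grip_force: 25.0
pos [0.5103 0.3393 0.1591] th 30.5 q6 -0.13 q1 0.4 w 0.068 f 25.0 ft [ 0.1  0.4 -4.8] t 19.8
 need lin(tool now) cm [-10.09 -20.64   0.9 ] | after twist [ -7.7  -21.65   0.91]  twist -6.5
```

```bash
python3 -m pendant '[{"jaw":0.6,"linear":[0,-1,0],"twist":0},{"jaw":0.6,"linear":[0,-2,0],"twist":0},{"jaw":0.6,"linear":[0,-2.5,0],"twist":0},{"jaw":0.6,"linear":[0,-2.5,0],"twist":0},{"jaw":0.6,"linear":[0,-2.5,0],"twist":0},{"jaw":0.6,"linear":[0,-2.5,0],"twist":0},{"jaw":0.6,"linear":[0,-2.5,0],"twist":0},{"jaw":0.6,"linear":[0,-2.5,0],"twist":0},{"jaw":0.6,"linear":[0,-1.6,0],"twist":0},{"jaw":0.6,"linear":[0,-1,0],"twist":-3},{"jaw":0.6,"linear":[0,0,0],"twist":-3.5}]' 25
python3 -m pendant '[{"jaw":0.6,"linear":[-1,0,0],"twist":0},{"jaw":0.6,"linear":[-1.5,0,0],"twist":0},{"jaw":0.6,"linear":[-2,0,0],"twist":0},{"jaw":0.6,"linear":[-1.5,0,0],"twist":0},{"jaw":0.6,"linear":[-1,0,0],"twist":0},{"jaw":0.6,"linear":[0,0,0],"twist":0},{"jaw":0.6,"linear":[0,0,0],"twist":0},{"jaw":0.6,"linear":[0,0,0],"twist":0}]' 25
python3 -c "
from h import *
plan(.3837,.1475,.074,37)
from rig import cams
c=cams.camera('wrist');cv2.imwrite('pics/w5.png',c['color'])
"
```

```text
time: 20.68
position: [0.3282, 0.2328, 0.1576]
tool_rot: [0.445, 0.896, -0.003, -0.003]
ft_force: [-0.4, 0.1, -3.5]
grip_width: 0.0679
grip_force: 25.0
time: 21.35
position: [0.3743, 0.1789, 0.1585]
tool_rot: [0.446, 0.895, -0.0, -0.001]
ft_force: [-0.6, -0.2, -3.2]
grip_width: 0.0675
grip_force: 25.0
pos [0.3743 0.1789 0.1585] th 37.0 q6 -0.47 q1 0.17 w 0.0675 f 25.0 ft [-0.6 -0.2 -3.2] t 21.4
 need lin(tool now) cm [-3.08 -1.13  8.44] | after twist [-3.07 -1.14  8.45]  twist -0.0
```

View pics/w5.png

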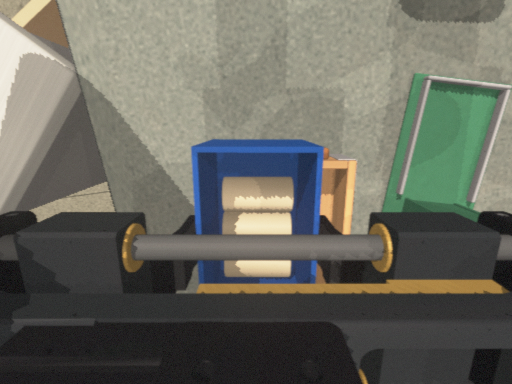

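The bin hangs level with three posts in it (posts at (258,190)–(258,265)). Moving over its slot, settling, then lowering.

```bash
python3 -m pendant '[{"jaw":0.6,"linear":[-1,-0.3,0],"twist":0},{"jaw":0.6,"linear":[-1,-0.3,0],"twist":0},{"jaw":0.6,"linear":[-1,-0.3,0],"twist":0},{"jaw":0.6,"linear":[-0.4,0,1],"twist":0},{"jaw":0.6,"linear":[0,0,1.5],"twist":0},{"jaw":0.6,"linear":[0,0,0],"twist":0},{"jaw":0.6,"linear":[0,0,0],"twist":0},{"jaw":0.6,"linear":[0,0,0],"twist":0},{"jaw":0.6,"linear":[0,0,0],"twist":0}]' 25
python3 -c "
from h import *
plan(.3866,.1458,.0735,37)
from rig import cams
c=cams.camera('scene')
m,P=mask(c,(105,100,30),(130,255,255),.126,.15,(150,170,310,300));p=P[m];print(len(p),rect(p),np.median(p[:,2]))
c=cams.camera('wrist')
m,P=mask(c,(105,100,30),(130,255,255),.126,.15);p=P[m];print(len(p),rect(p),np.median(p[:,2]))
m,P=mask(c,(5,40,60),(25,255,255),.044,.06);p=P[m];print(len(p),rect(p),np.median(p[:,2]))
m,P=mask(c,(5,40,60),(25,255,255),.004,.014);p=P[m];print(len(p),rect(p),np.median(p[:,2]))
"
```

```text
time: 22.15
position: [0.3884, 0.1467, 0.1343]
tool_rot: [0.446, 0.895, 0.0, 0.0]
ft_force: [-1.0, 0.0, -3.0]
grip_width: 0.0677
grip_force: 25.0
pos [0.3884 0.1467 0.1343] th 37.1 q6 -0.56 q1 0.09 w 0.0677 f 25.0 ft [-1.  0. -3.] t 22.1
 need lin(tool now) cm [ 0.04 -0.2   6.08] | after twist [ 0.04 -0.2   6.08]  twist 0.1
173 (array([384.6, 144.9]), array([ 76.9, 111.2]), 37.2) 0.1345962184341126
3158 (array([380.9, 158.2]), array([71.6, 85.6]), 37.0) 0.13915215122241076
3262 (array([393.1, 213.3]), array([175.9,  89.9]), 6.0) 0.05098257427285248
3553 (array([432.6, 187.5]), array([114.3, 206.3]), 70.2) 0.008302725269451465
```

```bash
python3 -m pendant '[{"jaw":0.6,"linear":[0,-0.15,0.5],"twist":0},{"jaw":0.6,"linear":[0,0,1],"twist":0},{"jaw":0.6,"linear":[0,0,1],"twist":0},{"jaw":0.6,"linear":[0,0,0.7],"twist":0},{"jaw":0.6,"linear":[0,0,0.7],"twist":0},{"jaw":0.6,"linear":[0,0,0.5],"twist":0},{"jaw":0.6,"linear":[0,0,0.4],"twist":0},{"jaw":0.6,"linear":[0,0,0.4],"twist":0},{"jaw":0.6,"linear":[0,0,0.4],"twist":0},{"jaw":0.6,"linear":[0,0,0],"twist":0},{"jaw":0.6,"linear":[0,0,0],"twist":0}]' 25
python3 -c "
from h import *
plan(.3866,.1458,.0735,37)"
```

```text
time: 23.17
position: [0.3871, 0.1453, 0.0776]
tool_rot: [0.446, 0.895, -0.0, -0.0]
ft_force: [0.1, -0.7, -4.4]
grip_width: 0.0679
grip_force: 25.0
pos [0.3871 0.1453 0.0776] th 37.0 q6 -0.56 q1 0.09 w 0.0679 f 25.0 ft [ 0.1 -0.7 -4.4] t 23.2
 need lin(tool now) cm [ 0.07 -0.01  0.41] | after twist [ 0.07 -0.01  0.41]  twist 0.0
```

```bash
python3 -m pendant '[{"jaw":0.6,"linear":[0,0,0.2],"twist":0},{"jaw":0.6,"linear":[0,0,0.15],"twist":0},{"jaw":0.6,"linear":[0,0,0],"twist":0},{"jaw":1,"linear":[0,0,0],"twist":0},{"jaw":1,"linear":[0,0,0],"twist":0},{"jaw":1,"linear":[0,0,0],"twist":0},{"jaw":1,"linear":[0,0,0],"twist":0},{"jaw":1,"linear":[0,0,-2],"twist":0},{"jaw":1,"linear":[0,0,-4],"twist":0},{"jaw":1,"linear":[0,0,-4],"twist":0},{"jaw":1,"linear":[0,0,-3],"twist":0},{"jaw":1,"linear":[0,0,0],"twist":0}]' 25
python3 -c "
from h import *
from rig import cams
plan(.4283,.1403,.2,37)
C=np.array([.4283,.1403]);a=np.radians(37);R=np.array([[np.cos(a),-np.sin(a)],[np.sin(a),np.cos(a)]])
for n in('scene','wrist','top'):
  c=cams.camera(n);cv2.imwrite('pics/%s6.png'%n,c['color'])
  m,P=mask(c,(105,100,30),(130,255,255),.072,.09);p=P[m];p=p[np.hypot(*(p[:,:2]-C).T)<.12]
  if len(p)>10: print(n,'bin',len(p),rect(p),np.median(p[:,2]),((np.array(rect(p)[0])/1000-C)@R).round(4))
  for nm,lo,hi in(('blue',(105,120,40),(130,255,255)),('red',(0,120,40),(8,255,255)),('yel',(12,120,90),(30,255,255)),('grn',(55,80,20),(90,255,255))):
    m,P=mask(c,lo,hi,.086,.1);p=P[m];p=p[(p[:,1]<.09)&(p[:,0]>.4)&(p[:,0]<.7)]
    if len(p)>30: print(n,nm,len(p),rect(p))
"
```

```text
time: 24.17
position: [0.3906, 0.1458, 0.2095]
tool_rot: [0.446, 0.895, 0.003, 0.005]
ft_force: [0.5, 0.5, 0.2]
grip_width: 0.087
grip_force: 0.0
pos [0.3906 0.1458 0.2095] th 37.0 q6 -0.56 q1 0.09 w 0.087 f 0.0 ft [0.5 0.5 0.2] t 24.2
 need lin(tool now) cm [-2.71  2.66  1.  ] | after twist [-2.71  2.68  0.95]  twist 0.0
scene bin 290 (array([386.7, 145.1]), array([ 70.2, 110.3]), 36.2) 0.07641484880219591 [-0.0303  0.0289]
scene blue 222 (array([530.9, -45.2]), array([33.9, 34.9]), 42.9)
scene red 202 (array([610.6, -40.4]), array([34.5, 36.5]), 40.2)
scene yel 235 (array([496.8,   5.2]), array([37.6, 35.2]), 80.2)
scene grn 182 (array([557.1,  30.3]), array([34.4, 34.2]), 37.6)
wrist bin 767 (array([384.8, 147. ]), array([ 66.9, 107.2]), 37.1) 0.07810480436942986 [-0.0307  0.0315]
top bin 53 (array([360.2, 191.3]), array([70.6, 27.7]), 13.5) 0.07699050163191701 [-0.0237  0.0817]
top blue 194 (array([532.1, -43.5]), array([35. , 36.4]), 45.6)
top red 175 (array([612.6, -39.1]), array([35.7, 35.6]), 43.0)
top yel 99 (array([504.5,   3.4]), array([38.1, 22. ]), 63.9)
top grn 186 (array([558.7,  32. ]), array([36. , 36.2]), 2.9)
```

The bin stands in the crate. Next is green, picked with closing angle −23°.

```bash
python3 -m pendant '[{"jaw":1,"linear":[0,0,-2],"twist":0},{"jaw":0.65,"linear":[0,0,-1],"twist":6},{"jaw":0.65,"linear":[0,0,0],"twist":6},{"jaw":0.65,"linear":[0,0,0],"twist":6},{"jaw":0.65,"linear":[0,0,0],"twist":6},{"jaw":0.65,"linear":[0,0,0],"twist":6},{"jaw":0.65,"linear":[0,0,0],"twist":6},{"jaw":0.65,"linear":[0,0,0],"twist":6},{"jaw":0.65,"linear":[0,0,0],"twist":6},{"jaw":0.65,"linear":[0,0,0],"twist":6},{"jaw":0.65,"linear":[0,0,0],"twist":6},{"jaw":0.65,"linear":[0,0,0],"twist":0}]' 20
python3 -c "
from h import *
plan(.558,.0312,.2,-23)"
```

```text
time: 25.32
position: [0.3859, 0.1452, 0.2325]
tool_rot: [0.834, 0.551, -0.002, -0.001]
ft_force: [0.8, 0.8, -0.5]
grip_width: 0.0568
grip_force: 0.0
pos [0.3859 0.1452 0.2325] th -23.1 q6 0.49 q1 0.09 w 0.0568 f 0.0 ft [ 0.8  0.8 -0.5] t 25.3
 need lin(tool now) cm [-3.73 20.31  3.17] | after twist [-3.77 20.29  3.25]  twist -0.1
```

```bash
python3 -m pendant '[{"jaw":0.65,"linear":[-0.5,2.5,0],"twist":0},{"jaw":0.65,"linear":[-0.5,2.5,0],"twist":0},{"jaw":0.65,"linear":[-0.5,2.5,0],"twist":0},{"jaw":0.65,"linear":[-0.5,2.5,0],"twist":0},{"jaw":0.65,"linear":[-0.5,2.5,0],"twist":0},{"jaw":0.65,"linear":[-0.5,2.5,0],"twist":0},{"jaw":0.65,"linear":[-0.5,2.5,0],"twist":0},{"jaw":0.65,"linear":[-0.2,1.8,0],"twist":0},{"jaw":0.65,"linear":[0,1,2],"twist":0},{"jaw":0.65,"linear":[0,0,3],"twist":0},{"jaw":0.65,"linear":[0,0,3],"twist":0}]'
python3 -m pendant '[{"jaw":0.65,"linear":[0,0,1],"twist":0},{"jaw":0.65,"linear":[0,0,0],"twist":0},{"jaw":0.65,"linear":[0,0,0],"twist":0},{"jaw":0.65,"linear":[0,0,0],"twist":0},{"jaw":0.65,"linear":[0,0,0],"twist":0}]'
python3 -c "
from h import *
plan(.558,.0312,.087,-23)"
```

```text
time: 26.23
position: [0.5602, 0.0314, 0.1525]
tool_rot: [0.833, 0.553, 0.0, 0.0]
ft_force: [0.1, 0.9, 0.6]
grip_width: 0.0564
grip_force: 0.0
time: 26.65
position: [0.5607, 0.032, 0.1459]
tool_rot: [0.834, 0.552, 0.001, 0.001]
ft_force: [0.6, -0.1, 0.3]
grip_width: 0.0566
grip_force: 0.0
pos [0.5607 0.032  0.1459] th -22.9 q6 0.26 q1 -0.14 w 0.0566 f 0.0 ft [ 0.6 -0.1  0.3] t 26.6
 need lin(tool now) cm [-0.18 -0.24  5.89] | after twist [-0.18 -0.22  5.89]  twist 0.1
```

```bash
python3 -m pendant '[{"jaw":0.65,"linear":[-0.18,-0.22,1],"twist":0},{"jaw":0.65,"linear":[0,0,1.7],"twist":0},{"jaw":0.65,"linear":[0,0,1.7],"twist":0},{"jaw":0.65,"linear":[0,0,1],"twist":0},{"jaw":0.65,"linear":[0,0,0.4],"twist":0},{"jaw":0.65,"linear":[0,0,0],"twist":0},{"jaw":0.65,"linear":[0,0,0],"twist":0},{"jaw":0.3,"linear":[0,0,0],"twist":0},{"jaw":0.3,"linear":[0,0,0],"twist":0},{"jaw":0.3,"linear":[0,0,0],"twist":0},{"jaw":0.3,"linear":[0,0,0],"twist":0},{"jaw":0.3,"linear":[0,0,0],"twist":0}]' 20
python3 -m pendant '[{"jaw":0.3,"linear":[0,0,0],"twist":0},{"jaw":0.3,"linear":[0,0,-1],"twist":0},{"jaw":0.3,"linear":[0,0,-3],"twist":0},{"jaw":0.3,"linear":[0,0,-3],"twist":0},{"jaw":0.3,"linear":[0,0,-3],"twist":0},{"jaw":0.3,"linear":[0,0,-3],"twist":0},{"jaw":0.3,"linear":[0,0,-1],"twist":0},{"jaw":0.3,"linear":[0,0,0],"twist":0},{"jaw":0.3,"linear":[0,0,0],"twist":0}]' 20
python3 -c "
from h import *
plan(.4216,.2098,.22,-23)"
```

```text
time: 27.65
position: [0.5578, 0.031, 0.0868]
tool_rot: [0.834, 0.552, 0.001, 0.001]
ft_force: [0.7, 0.7, 2.3]
grip_width: 0.0376
grip_force: 19.8
time: 28.4
position: [0.556, 0.0313, 0.2259]
tool_rot: [0.834, 0.552, -0.0, -0.0]
ft_force: [-0.4, 0.2, -1.6]
grip_width: 0.0377
grip_force: 19.8
pos [0.556  0.0313 0.2259] th -23.0 q6 0.26 q1 -0.14 w 0.0377 f 19.8 ft [-0.4  0.2 -1.6] t 28.4
 need lin(tool now) cm [ 11.18 -19.34   0.6 ] | after twist [ 11.18 -19.35   0.59]  twist 0.0
```

```bash
python3 -m pendant '[{"jaw":0.3,"linear":[0.6,-1,-0.5],"twist":0},{"jaw":0.3,"linear":[1.2,-2.2,0],"twist":0},{"jaw":0.3,"linear":[1.3,-2.2,0],"twist":0},{"jaw":0.3,"linear":[1.3,-2.2,0],"twist":0},{"jaw":0.3,"linear":[1.3,-2.2,0],"twist":0},{"jaw":0.3,"linear":[1.3,-2.2,0],"twist":0},{"jaw":0.3,"linear":[1.3,-2.2,0],"twist":0},{"jaw":0.3,"linear":[1.3,-2.2,0],"twist":0},{"jaw":0.3,"linear":[1,-1.9,0],"twist":0},{"jaw":0.3,"linear":[0.6,-1,0],"twist":0},{"jaw":0.3,"linear":[0,0,0],"twist":0},{"jaw":0.3,"linear":[0,0,0],"twist":0}]' 20
python3 -m pendant '[{"jaw":0.3,"linear":[0,0,2],"twist":0},{"jaw":0.3,"linear":[0,0,2],"twist":0},{"jaw":0.3,"linear":[0,0,1.5],"twist":0},{"jaw":0.3,"linear":[0,0,0],"twist":0},{"jaw":0.3,"linear":[0,0,0],"twist":0},{"jaw":0.3,"linear":[0,0,0],"twist":0}]' 20
python3 -c "
from h import *
plan(.4216,.2098,.0955,-23)"
```

```text
time: 29.4
position: [0.4224, 0.2098, 0.2305]
tool_rot: [0.833, 0.553, -0.001, 0.0]
ft_force: [0.7, 0.2, -1.1]
grip_width: 0.0378
grip_force: 19.8
time: 29.9
position: [0.4241, 0.2092, 0.1767]
tool_rot: [0.834, 0.552, 0.001, 0.0]
ft_force: [0.2, 0.1, -1.8]
grip_width: 0.0376
grip_force: 19.8
pos [0.4241 0.2092 0.1767] th -23.1 q6 0.62 q1 0.22 w 0.0376 f 19.8 ft [ 0.2  0.1 -1.8] t 29.9
 need lin(tool now) cm [-0.05 -0.26  8.12] | after twist [-0.05 -0.25  8.12]  twist -0.1
```

```bash
python3 -m pendant '[{"jaw":0.3,"linear":[-0.1,-0.2,1],"twist":0},{"jaw":0.3,"linear":[0,0,1.5],"twist":0},{"jaw":0.3,"linear":[0,0,1.5],"twist":0},{"jaw":0.3,"linear":[0,0,1],"twist":0},{"jaw":0.3,"linear":[0,0,1],"twist":0},{"jaw":0.3,"linear":[0,0,0.8],"twist":0},{"jaw":0.3,"linear":[0,0,0.5],"twist":0},{"jaw":0.3,"linear":[0,0,0.4],"twist":0},{"jaw":0.3,"linear":[0,0,0.2],"twist":0},{"jaw":0.3,"linear":[0,0,0],"twist":0},{"jaw":0.3,"linear":[0,0,0],"twist":0}]' 20
python3 -c "
from h import *
plan(.4219,.2091,.0955,-23)"
```

```text
time: 30.82
position: [0.421, 0.2096, 0.0975]
tool_rot: [0.834, 0.552, 0.0, 0.0]
ft_force: [0.4, -0.1, -1.7]
grip_width: 0.0378
grip_force: 19.9
pos [0.421  0.2096 0.0975] th -23.0 q6 0.62 q1 0.22 w 0.0378 f 19.9 ft [ 0.4 -0.1 -1.7] t 30.8
 need lin(tool now) cm [-0.01  0.1   0.2 ] | after twist [-0.01  0.1   0.2 ]  twist 0.0
```

Inside with no contact. Lower 2 mm, release, and rise.

```bash
python3 -m pendant '[{"jaw":0.3,"linear":[0,0,0.2],"twist":0},{"jaw":0.3,"linear":[0,0,0],"twist":0},{"jaw":0.65,"linear":[0,0,0],"twist":0},{"jaw":0.65,"linear":[0,0,0],"twist":0},{"jaw":0.65,"linear":[0,0,0],"twist":0},{"jaw":0.65,"linear":[0,0,-1.5],"twist":0},{"jaw":0.65,"linear":[0,0,-3],"twist":0},{"jaw":0.65,"linear":[0,0,-4],"twist":0},{"jaw":0.65,"linear":[0,0,-4],"twist":0},{"jaw":0.65,"linear":[0,0,-1],"twist":0},{"jaw":0.65,"linear":[0,0,0],"twist":0},{"jaw":0.65,"linear":[0,0,0],"twist":0}]' 20
cat > look.py <<'E'
from h import *
from rig import cams
C=np.array([.4283,.1403]);a=np.radians(37);R=np.array([[np.cos(a),-np.sin(a)],[np.sin(a),np.cos(a)]])
for n in('scene','top','wrist'):
  c=cams.camera(n);cv2.imwrite('pics/%s7.png'%n,c['color'])
  for nm,lo,hi in(('blue',(105,120,40),(130,255,255)),('red',(0,120,40),(8,255,255)),('yel',(12,120,90),(30,255,255)),('grn',(55,80,20),(90,255,255))):
    m,P=mask(c,lo,hi,.086,.108)
    m&=(P[...,0]>.3)&(P[...,0]<.7)&(P[...,1]>-.25)&(P[...,1]<.25)
    k,l,st,_=cv2.connectedComponentsWithStats(m.astype(np.uint8))
    if k<2: continue
    p=P[l==1+np.argmax(st[1:,4])]
    if len(p)>60: r=rect(p); print(n,nm,len(p),r,"z",p[:,2].max().round(4),"crate",((np.array(r[0])/1000-C)@R).round(4))
E
python3 look.py; python3 -c "
from h import *
plan(.611,-.0397,.2,-23)"
```

```text
time: 31.82
position: [0.4206, 0.2095, 0.2307]
tool_rot: [0.834, 0.552, 0.001, 0.0]
ft_force: [-0.5, -1.1, -0.3]
grip_width: 0.0564
grip_force: 0.0
scene blue 220 (array([531. , -45.5]), array([33.9, 35.1]), 13.1) z 0.0966 crate [-0.0298 -0.2102]
scene red 202 (array([610., -40.]), array([33.6, 35.1]), 2.2) z 0.0959 crate [ 0.0366 -0.2533]
scene yel 228 (array([496.8,   5.4]), array([35.2, 36.6]), 22.0) z 0.0972 crate [-0.0265 -0.149 ]
scene grn 426 (array([568.2, 185.7]), array([  6.8, 150.3]), 30.6) z 0.108 crate [ 0.1391 -0.0479]
top blue 191 (array([532. , -43.7]), array([35. , 35.6]), 43.3) z 0.0969 crate [-0.0279 -0.2094]
top red 184 (array([612. , -38.9]), array([36.6, 35.3]), 88.5) z 0.0966 crate [ 0.0389 -0.2537]
top yel 201 (array([498.6,   6. ]), array([36.5, 36.3]), 40.8) z 0.0976 crate [-0.0247 -0.1496]
wrist grn 998 (array([421.6, 210.1]), array([37.5, 36.3]), 73.4) z 0.1025 crate [0.0367 0.0598]
pos [0.4194 0.2092 0.2286] th -23.0 q6 0.62 q1 0.22 w 0.0565 f 0.0 ft [ 0.7  0.4 -0.5] t 32.0
 need lin(tool now) cm [-15.42  27.37   2.81] | after twist [-15.42  27.36   2.86]  twist 0.0
```

```bash
python3 -m pendant '[{"jaw":0.65,"linear":[-0.7,1.2,0],"twist":0},{"jaw":0.65,"linear":[-1.4,2.5,0],"twist":0},{"jaw":0.65,"linear":[-1.5,2.7,0],"twist":0},{"jaw":0.65,"linear":[-1.5,2.7,0],"twist":0},{"jaw":0.65,"linear":[-1.5,2.7,0],"twist":0},{"jaw":0.65,"linear":[-1.5,2.7,0],"twist":0},{"jaw":0.65,"linear":[-1.5,2.7,0],"twist":0},{"jaw":0.65,"linear":[-1.5,2.7,0],"twist":0},{"jaw":0.65,"linear":[-1.5,2.7,0],"twist":0},{"jaw":0.65,"linear":[-1.4,2.4,0],"twist":0},{"jaw":0.65,"linear":[-1.4,2.3,2],"twist":0},{"jaw":0.65,"linear":[0,0,3],"twist":0}]'
python3 -m pendant '[{"jaw":0.65,"linear":[0,0,2],"twist":0},{"jaw":0.65,"linear":[0,0,1],"twist":0},{"jaw":0.65,"linear":[0,0,0],"twist":0},{"jaw":0.65,"linear":[0,0,0],"twist":0},{"jaw":0.65,"linear":[0,0,0],"twist":0},{"jaw":0.65,"linear":[0,0,0],"twist":0}]'
python3 -c "
from h import *
plan(.611,-.0395,.087,-23)"
```

```text
time: 32.97
position: [0.6175, -0.0442, 0.1806]
tool_rot: [0.835, 0.55, 0.003, 0.004]
ft_force: [1.3, 1.0, 0.3]
grip_width: 0.0567
grip_force: 0.0
time: 33.47
position: [0.6128, -0.0387, 0.1517]
tool_rot: [0.834, 0.552, 0.001, 0.001]
ft_force: [0.1, -0.6, -0.5]
grip_width: 0.0566
grip_force: 0.0
pos [ 0.6128 -0.0387  0.1517] th -22.9 q6 0.16 q1 -0.24 w 0.0566 f 0.0 ft [ 0.1 -0.6 -0.5] t 33.5
 need lin(tool now) cm [-0.15 -0.16  6.47] | after twist [-0.15 -0.14  6.47]  twist 0.1
```

```bash
python3 -m pendant '[{"jaw":0.65,"linear":[-0.15,-0.15,1.5],"twist":0},{"jaw":0.65,"linear":[0,0,1.8],"twist":0},{"jaw":0.65,"linear":[0,0,1.7],"twist":0},{"jaw":0.65,"linear":[0,0,1],"twist":0},{"jaw":0.65,"linear":[0,0,0.4],"twist":0},{"jaw":0.65,"linear":[0,0,0],"twist":0},{"jaw":0.65,"linear":[0,0,0],"twist":0},{"jaw":0.3,"linear":[0,0,0],"twist":0},{"jaw":0.3,"linear":[0,0,0],"twist":0},{"jaw":0.3,"linear":[0,0,0],"twist":0},{"jaw":0.3,"linear":[0,0,0],"twist":0},{"jaw":0.3,"linear":[0,0,0],"twist":0}]' 20
python3 -m pendant '[{"jaw":0.3,"linear":[0,0,0],"twist":0},{"jaw":0.3,"linear":[0,0,-1],"twist":0},{"jaw":0.3,"linear":[0,0,-3],"twist":0},{"jaw":0.3,"linear":[0,0,-3],"twist":0},{"jaw":0.3,"linear":[0,0,-3],"twist":0},{"jaw":0.3,"linear":[0,0,-3],"twist":0},{"jaw":0.3,"linear":[0,0,-1.5],"twist":0},{"jaw":0.3,"linear":[0,0,0],"twist":0},{"jaw":0.3,"linear":[0,0,0],"twist":0}]' 20
python3 -c "
from h import *
plan(.4575,.1623,.23,-23)"
```

```text
time: 34.47
position: [0.6108, -0.0399, 0.087]
tool_rot: [0.834, 0.552, 0.001, 0.001]
ft_force: [0.9, -0.5, 2.5]
grip_width: 0.0374
grip_force: 19.9
time: 35.22
position: [0.6095, -0.0395, 0.2319]
tool_rot: [0.834, 0.552, 0.0, 0.0]
ft_force: [0.0, 0.5, -2.0]
grip_width: 0.0374
grip_force: 19.9
pos [ 0.6095 -0.0395  0.2319] th -23.0 q6 0.15 q1 -0.25 w 0.0374 f 19.9 ft [ 0.   0.5 -2. ] t 35.2
 need lin(tool now) cm [ 12.64 -21.87   0.18] | after twist [ 12.64 -21.88   0.19]  twist 0.0
```

```bash
python3 -m pendant '[{"jaw":0.3,"linear":[0.6,-1.0,0],"twist":0},{"jaw":0.3,"linear":[1.3,-2.3,0],"twist":0},{"jaw":0.3,"linear":[1.4,-2.5,0],"twist":0},{"jaw":0.3,"linear":[1.4,-2.5,0],"twist":0},{"jaw":0.3,"linear":[1.4,-2.5,0],"twist":0},{"jaw":0.3,"linear":[1.4,-2.5,0],"twist":0},{"jaw":0.3,"linear":[1.4,-2.5,0],"twist":0},{"jaw":0.3,"linear":[1.4,-2.3,0],"twist":0},{"jaw":0.3,"linear":[1.4,-2.3,0],"twist":0},{"jaw":0.3,"linear":[0.9,-1.5,0],"twist":0},{"jaw":0.3,"linear":[0,0,0],"twist":0},{"jaw":0.3,"linear":[0,0,0],"twist":0}]' 20
python3 -m pendant '[{"jaw":0.3,"linear":[0,0,2],"twist":0},{"jaw":0.3,"linear":[0,0,0],"twist":0},{"jaw":0.3,"linear":[0,0,0],"twist":0},{"jaw":0.3,"linear":[0,0,0],"twist":0},{"jaw":0.3,"linear":[0,0,0],"twist":0}]' 20
python3 -c "
from h import *
plan(.4575,.1623,.0955,-23)"
```

```text
time: 36.22
position: [0.4552, 0.1626, 0.2297]
tool_rot: [0.833, 0.553, -0.002, -0.001]
ft_force: [-0.2, 0.5, -1.6]
grip_width: 0.0374
grip_force: 19.9
time: 36.63
position: [0.4582, 0.1614, 0.2116]
tool_rot: [0.834, 0.552, 0.0, 0.0]
ft_force: [0.5, 0.9, -1.5]
grip_width: 0.0375
grip_force: 19.9
pos [0.4582 0.1614 0.2116] th -23.0 q6 0.51 q1 0.11 w 0.0375 f 19.9 ft [ 0.5  0.9 -1.5] t 36.6
 need lin(tool now) cm [ 0.05 -0.1  11.61] | after twist [ 0.05 -0.09 11.61]  twist -0.0
```

```bash
python3 -m pendant '[{"jaw":0.3,"linear":[0,-0.1,2],"twist":0},{"jaw":0.3,"linear":[0,0,2],"twist":0},{"jaw":0.3,"linear":[0,0,2],"twist":0},{"jaw":0.3,"linear":[0,0,1.5],"twist":0},{"jaw":0.3,"linear":[0,0,1.2],"twist":0},{"jaw":0.3,"linear":[0,0,1],"twist":0},{"jaw":0.3,"linear":[0,0,0.6],"twist":0},{"jaw":0.3,"linear":[0,0,0.5],"twist":0},{"jaw":0.3,"linear":[0,0,0.4],"twist":0},{"jaw":0.3,"linear":[0,0,0.2],"twist":0},{"jaw":0.3,"linear":[0,0,0],"twist":0},{"jaw":0.3,"linear":[0,0,0],"twist":0}]' 20
python3 -c "
from h import *
plan(.4575,.1623,.0955,-23)"
```

```text
time: 37.63
position: [0.4569, 0.1623, 0.0976]
tool_rot: [0.834, 0.552, 0.0, 0.0]
ft_force: [-0.3, 0.6, -1.0]
grip_width: 0.0375
grip_force: 19.9
pos [0.4569 0.1623 0.0976] th -23.0 q6 0.51 q1 0.11 w 0.0375 f 19.9 ft [-0.3  0.6 -1. ] t 37.6
 need lin(tool now) cm [0.03 0.06 0.21] | after twist [0.03 0.06 0.21]  twist 0.0
```

```bash
python3 -m pendant '[{"jaw":0.3,"linear":[0,0,0.2],"twist":0},{"jaw":0.3,"linear":[0,0,0],"twist":0},{"jaw":0.55,"linear":[0,0,0],"twist":0},{"jaw":0.55,"linear":[0,0,0],"twist":0},{"jaw":0.55,"linear":[0,0,0],"twist":0},{"jaw":0.55,"linear":[0,0,-1.5],"twist":0},{"jaw":0.55,"linear":[0,0,-3],"twist":0},{"jaw":0.55,"linear":[0,0,-4],"twist":0},{"jaw":0.55,"linear":[0,0,-4],"twist":0},{"jaw":0.55,"linear":[0,0,-1],"twist":0},{"jaw":0.65,"linear":[0,0,0],"twist":0},{"jaw":0.65,"linear":[0,0,0],"twist":0}]' 20
python3 look.py; python3 -c "
from h import *
plan(.4972,.0055,.2,-107)"
```

```text
time: 38.63
position: [0.4565, 0.1623, 0.2307]
tool_rot: [0.834, 0.552, 0.001, 0.0]
ft_force: [-0.6, -0.6, -0.5]
grip_width: 0.0533
grip_force: 0.0
scene blue 218 (array([530.4, -45.1]), array([33.9, 34.4]), 27.3) z 0.0967 crate [-0.03   -0.2095]
scene red 238 (array([455.9, 162.3]), array([36.1, 36.5]), 75.7) z 0.1047 crate [0.0353 0.001 ]
scene yel 234 (array([496.5,   4.9]), array([38.6, 34.4]), 79.8) z 0.0972 crate [-0.027  -0.1492]
scene grn 437 (array([568.9, 185. ]), array([ 10.1, 148.8]), 32.7) z 0.108 crate [ 0.1392 -0.0489]
top blue 192 (array([531.8, -43.4]), array([35.1, 35.6]), 43.5) z 0.0956 crate [-0.0279 -0.209 ]
wrist red 1032 (array([457.4, 162.8]), array([37.2, 37.2]), 58.0) z 0.1028 crate [0.0368 0.0005]
wrist grn 1075 (array([421.5, 209.1]), array([37.9, 36.3]), 10.1) z 0.1033 crate [0.036 0.059]
pos [0.4552 0.1621 0.2286] th -23.0 q6 0.51 q1 0.11 w 0.0558 f 0.0 ft [0.5 0.3 0. ] t 38.8
 need lin(tool now) cm [-12.77   9.99   2.85] | after twist [ 8.59 13.74  2.86]  twist 84.0
```

```bash
python3 -m pendant '[{"jaw":0.65,"linear":[-1.6,1.2,0],"twist":0},{"jaw":0.65,"linear":[-2.4,1.9,0],"twist":0},{"jaw":0.65,"linear":[-2.6,2,0],"twist":0},{"jaw":0.65,"linear":[-2.6,2,0],"twist":0},{"jaw":0.65,"linear":[-2.2,1.8,0],"twist":0},{"jaw":0.65,"linear":[-1.4,1.1,0],"twist":0},{"jaw":0.65,"linear":[0,0,0],"twist":6},{"jaw":0.65,"linear":[0,0,0],"twist":6},{"jaw":0.65,"linear":[0,0,0],"twist":6},{"jaw":0.65,"linear":[0,0,0],"twist":6},{"jaw":0.65,"linear":[0,0,0],"twist":6},{"jaw":0.65,"linear":[0,0,0],"twist":6}]'
python3 -m pendant '[{"jaw":0.65,"linear":[0,0,0],"twist":6},{"jaw":0.65,"linear":[0,0,0],"twist":6},{"jaw":0.65,"linear":[0,0,0],"twist":6},{"jaw":0.65,"linear":[0,0,0],"twist":6},{"jaw":0.65,"linear":[0,0,0],"twist":6},{"jaw":0.65,"linear":[0,0,0],"twist":6},{"jaw":0.65,"linear":[0,0,2],"twist":6},{"jaw":0.65,"linear":[0,0,3],"twist":6},{"jaw":0.65,"linear":[0,0,2],"twist":0},{"jaw":0.65,"linear":[0,0,0],"twist":0},{"jaw":0.65,"linear":[0,0,0],"twist":0},{"jaw":0.65,"linear":[0,0,0],"twist":0}]'
python3 -c "
from h import *
plan(.4972,.0055,.087,-107)"
```

```text
time: 39.78
position: [0.4976, 0.0055, 0.2282]
tool_rot: [0.964, 0.265, -0.002, -0.001]
ft_force: [0.2, -0.2, 0.3]
grip_width: 0.0564
grip_force: 0.0
time: 40.78
position: [0.4989, 0.0053, 0.1601]
tool_rot: [0.989, -0.148, -0.0, -0.0]
ft_force: [0.2, 0.2, 0.4]
grip_width: 0.0565
grip_force: 0.0
pos [0.4989 0.0053 0.1601] th -107.0 q6 1.65 q1 -0.21 w 0.0565 f 0.0 ft [0.2 0.2 0.4] t 40.8
 need lin(tool now) cm [-0.16  0.03  7.31] | after twist [-0.16  0.03  7.31]  twist 0.0
```

```bash
python3 -m pendant '[{"jaw":0.65,"linear":[-0.15,0,2],"twist":0},{"jaw":0.65,"linear":[0,0,2],"twist":0},{"jaw":0.65,"linear":[0,0,1.9],"twist":0},{"jaw":0.65,"linear":[0,0,1],"twist":0},{"jaw":0.65,"linear":[0,0,0.4],"twist":0},{"jaw":0.65,"linear":[0,0,0],"twist":0},{"jaw":0.65,"linear":[0,0,0],"twist":0},{"jaw":0.3,"linear":[0,0,0],"twist":0},{"jaw":0.3,"linear":[0,0,0],"twist":0},{"jaw":0.3,"linear":[0,0,0],"twist":0},{"jaw":0.3,"linear":[0,0,0],"twist":0},{"jaw":0.3,"linear":[0,0,0],"twist":0}]' 20
python3 -m pendant '[{"jaw":0.3,"linear":[0,0,0],"twist":0},{"jaw":0.3,"linear":[0,0,-1],"twist":0},{"jaw":0.3,"linear":[0,0,-3],"twist":0},{"jaw":0.3,"linear":[0,0,-3],"twist":0},{"jaw":0.3,"linear":[0,0,-3],"twist":0},{"jaw":0.3,"linear":[0,0,-1.5],"twist":0},{"jaw":0.3,"linear":[0,0,0],"twist":0},{"jaw":0.3,"linear":[0,0,0],"twist":0},{"jaw":0.3,"linear":[0,0,0],"twist":0}]' 20
python3 -c "
from h import *
C=np.array([.4283,.1403]);a=np.radians(37);R=np.array([[np.cos(a),-np.sin(a)],[np.sin(a),np.cos(a)]])
t=C+R@np.array([-.035,-.0595]);print(t)
plan(t[0],t[1],.1,-107)"
```

```text
time: 41.78
position: [0.4976, 0.0056, 0.0878]
tool_rot: [0.989, -0.148, 0.001, 0.0]
ft_force: [-1.3, -1.2, 3.0]
grip_width: 0.0377
grip_force: 20.0
time: 42.53
position: [0.496, 0.0061, 0.2013]
tool_rot: [0.989, -0.148, -0.001, -0.0]
ft_force: [-0.8, 0.3, -1.9]
grip_width: 0.0377
grip_force: 20.0
[0.43615575 0.07171766]
pos [0.496  0.0061 0.2013] th -107.0 q6 1.65 q1 -0.21 w 0.0377 f 20.0 ft [-0.8  0.3 -1.9] t 42.5
 need lin(tool now) cm [-7.61 -4.53 10.15] | after twist [-7.64 -4.52 10.13]  twist 0.0
```

```bash
python3 -m pendant '[{"jaw":0.3,"linear":[-1,-0.6,0],"twist":0},{"jaw":0.3,"linear":[-1.8,-1.1,0],"twist":0},{"jaw":0.3,"linear":[-2,-1.2,0],"twist":0},{"jaw":0.3,"linear":[-1.8,-1,0],"twist":0},{"jaw":0.3,"linear":[-1,-0.6,0],"twist":0},{"jaw":0.3,"linear":[0,0,1.5],"twist":0},{"jaw":0.3,"linear":[0,0,1.5],"twist":0},{"jaw":0.3,"linear":[0,0,0],"twist":0},{"jaw":0.3,"linear":[0,0,0],"twist":0},{"jaw":0.3,"linear":[0,0,0],"twist":0},{"jaw":0.3,"linear":[0,0,0],"twist":0}]' 20
python3 -c "
from h import *
plan(.4362,.0717,.0965,-107)"
```

```text
time: 43.45
position: [0.4382, 0.071, 0.1726]
tool_rot: [0.989, -0.148, 0.0, -0.0]
ft_force: [-0.0, -0.2, -1.1]
grip_width: 0.0374
grip_force: 20.0
pos [0.4382 0.071  0.1726] th -107.0 q6 1.78 q1 -0.09 w 0.0374 f 20.0 ft [-0.  -0.2 -1.1] t 43.5
 need lin(tool now) cm [-0.22 -0.01  7.61] | after twist [-0.21 -0.01  7.61]  twist 0.0
```

```bash
python3 -m pendant '[{"jaw":0.3,"linear":[-0.15,0,1],"twist":0},{"jaw":0.3,"linear":[0,0,1.5],"twist":0},{"jaw":0.3,"linear":[0,0,1.2],"twist":0},{"jaw":0.3,"linear":[0,0,1],"twist":0},{"jaw":0.3,"linear":[0,0,1],"twist":0},{"jaw":0.3,"linear":[0,0,0.8],"twist":0},{"jaw":0.3,"linear":[0,0,0.5],"twist":0},{"jaw":0.3,"linear":[0,0,0.3],"twist":0},{"jaw":0.3,"linear":[0,0,0.1],"twist":0},{"jaw":0.3,"linear":[0,0,0],"twist":0},{"jaw":0.3,"linear":[0,0,0],"twist":0}]' 20
python3 -c "
from h import *
plan(.4362,.0717,.0965,-107)"
```

```text
time: 44.37
position: [0.4366, 0.0713, 0.0982]
tool_rot: [0.989, -0.148, 0.0, 0.0]
ft_force: [-1.8, 2.2, -1.3]
grip_width: 0.0381
grip_force: 20.0
pos [0.4366 0.0713 0.0982] th -107.0 q6 1.78 q1 -0.09 w 0.0381 f 20.0 ft [-1.8  2.2 -1.3] t 44.4
 need lin(tool now) cm [-0.05 -0.02  0.17] | after twist [-0.05 -0.02  0.17]  twist 0.0
```

```bash
python3 -m pendant '[{"jaw":0.3,"linear":[-0.12,-0.1,0],"twist":0},{"jaw":0.3,"linear":[0,0,0.15],"twist":0},{"jaw":0.3,"linear":[0,0,0],"twist":0},{"jaw":0.3,"linear":[0,0,0],"twist":0}]' 20
python3 -m pendant '[{"jaw":0.55,"linear":[0,0,0],"twist":0},{"jaw":0.55,"linear":[0,0,0],"twist":0},{"jaw":0.55,"linear":[0,0,0],"twist":0},{"jaw":0.55,"linear":[0,0,-1.5],"twist":0},{"jaw":0.55,"linear":[0,0,-3],"twist":0},{"jaw":0.55,"linear":[0,0,-4],"twist":0},{"jaw":0.55,"linear":[0,0,-4],"twist":0},{"jaw":0.55,"linear":[0,0,-1],"twist":0},{"jaw":0.65,"linear":[0,0,0],"twist":0},{"jaw":0.65,"linear":[0,0,0],"twist":0},{"jaw":0.65,"linear":[0,0,0],"twist":0}]' 20
python3 look.py; python3 -c "
from h import *
plan(.5313,-.0445,.2,-83)"
```

```text
time: 44.7
position: [0.4363, 0.0725, 0.0969]
tool_rot: [0.989, -0.148, 0.001, 0.0]
ft_force: [-0.3, 1.4, -1.6]
grip_width: 0.0376
grip_force: 20.0
time: 45.62
position: [0.4343, 0.0728, 0.2307]
tool_rot: [0.989, -0.148, -0.001, 0.0]
ft_force: [-0.1, -0.1, -0.5]
grip_width: 0.0549
grip_force: 0.0
scene blue 211 (array([530. , -44.7]), array([35. , 32.7]), 35.2) z 0.0965 crate [-0.0301 -0.209 ]
scene red 239 (array([456.6, 161.7]), array([36.7, 36.8]), 67.8) z 0.1046 crate [0.0355 0.0001]
scene yel 292 (array([437.1,  74.1]), array([39. , 37.9]), 67.2) z 0.1044 crate [-0.0328 -0.0582]
scene grn 225 (array([419.8, 207.6]), array([34.1, 35.5]), 44.4) z 0.1052 crate [0.0337 0.0589]
top red 171 (array([456.8, 166.9]), array([37.1, 30.8]), 9.1) z 0.105 crate [0.0388 0.0041]
top grn 209 (array([420.7, 210.1]), array([35.5, 35. ]), 88.9) z 0.1064 crate [0.0359 0.0603]
wrist blue 1341 (array([531.7, -44.1]), array([36.3, 37.8]), 25.0) z 0.0947 crate [-0.0284 -0.2095]
wrist red 1103 (array([457.3, 161.1]), array([37.8, 38. ]), 16.1) z 0.1028 crate [ 0.0357 -0.0008]
wrist yel 1039 (array([438.3,  72.2]), array([37.8, 37.3]), 72.2) z 0.1025 crate [-0.033  -0.0604]
wrist grn 1713 (array([566.6, 184.5]), array([  5., 152.]), 31.8) z 0.108 crate [ 0.1371 -0.0479]
pos [0.4343 0.0728 0.2302] th -107.0 q6 1.78 q1 -0.09 w 0.0562 f 0.0 ft [ 0.4 -0.8  1. ] t 45.8
 need lin(tool now) cm [12.71  8.39  2.98] | after twist [ 8.2  12.83  3.02]  twist -24.0
```

```bash
python3 -m pendant '[{"jaw":0.65,"linear":[1.5,1,0],"twist":0},{"jaw":0.65,"linear":[2.4,1.6,0],"twist":0},{"jaw":0.65,"linear":[2.5,1.6,0],"twist":0},{"jaw":0.65,"linear":[2.5,1.6,0],"twist":0},{"jaw":0.65,"linear":[2.3,1.5,0],"twist":0},{"jaw":0.65,"linear":[1.5,1.1,0],"twist":0},{"jaw":0.65,"linear":[0,0,0],"twist":-6},{"jaw":0.65,"linear":[0,0,0],"twist":-6},{"jaw":0.65,"linear":[0,0,2],"twist":-6},{"jaw":0.65,"linear":[0,0,3],"twist":-6},{"jaw":0.65,"linear":[0,0,2],"twist":0},{"jaw":0.65,"linear":[0,0,0],"twist":0}]'
python3 -m pendant '[{"jaw":0.65,"linear":[0,0,0],"twist":0},{"jaw":0.65,"linear":[0,0,0],"twist":0},{"jaw":0.65,"linear":[0,0,0],"twist":0}]'
python3 -c "
from h import *
plan(.5315,-.0443,.087,-83)"
```

```text
time: 46.77
position: [0.5286, -0.0437, 0.1567]
tool_rot: [0.998, 0.061, -0.006, -0.002]
ft_force: [-0.2, -0.5, -0.7]
grip_width: 0.0568
grip_force: 0.0
time: 47.02
position: [0.5333, -0.0449, 0.1628]
tool_rot: [0.998, 0.061, 0.001, 0.0]
ft_force: [-0.6, -0.7, -0.3]
grip_width: 0.0567
grip_force: 0.0
pos [ 0.5333 -0.0449  0.1628] th -83.0 q6 1.16 q1 -0.29 w 0.0567 f 0.0 ft [-0.6 -0.7 -0.3] t 47.0
 need lin(tool now) cm [-0.19 -0.09  7.58] | after twist [-0.17 -0.08  7.58]  twist 0.0
```

```bash
python3 -m pendant '[{"jaw":0.65,"linear":[-0.15,-0.1,2],"twist":0},{"jaw":0.65,"linear":[0,0,2],"twist":0},{"jaw":0.65,"linear":[0,0,2],"twist":0},{"jaw":0.65,"linear":[0,0,1.1],"twist":0},{"jaw":0.65,"linear":[0,0,0.4],"twist":0},{"jaw":0.65,"linear":[0,0,0],"twist":0},{"jaw":0.65,"linear":[0,0,0],"twist":0},{"jaw":0.3,"linear":[0,0,0],"twist":0},{"jaw":0.3,"linear":[0,0,0],"twist":0},{"jaw":0.3,"linear":[0,0,0],"twist":0},{"jaw":0.3,"linear":[0,0,0],"twist":0},{"jaw":0.3,"linear":[0,0,0],"twist":0}]' 20
python3 -m pendant '[{"jaw":0.3,"linear":[0,0,0],"twist":0},{"jaw":0.3,"linear":[0,0,-1],"twist":0},{"jaw":0.3,"linear":[0,0,-3],"twist":0},{"jaw":0.3,"linear":[0,0,-3],"twist":0},{"jaw":0.3,"linear":[0,0,-3],"twist":0},{"jaw":0.3,"linear":[0,0,-3],"twist":0},{"jaw":0.3,"linear":[0,0,-1],"twist":0},{"jaw":0.3,"linear":[0,0,0],"twist":0},{"jaw":0.3,"linear":[0,0,0],"twist":0},{"jaw":0.3,"linear":[0,0,0],"twist":0}]' 20
python3 -c "
from h import *
C=np.array([.4283,.1403]);a=np.radians(37);R=np.array([[np.cos(a),-np.sin(a)],[np.sin(a),np.cos(a)]])
t=C+R@np.array([.036,-.0588]);print(t)
plan(t[0],t[1],.23,-83)"
```

```text
time: 48.02
position: [0.5312, -0.0441, 0.0873]
tool_rot: [0.998, 0.061, 0.001, 0.0]
ft_force: [0.2, -1.4, 2.1]
grip_width: 0.0376
grip_force: 19.9
time: 48.85
position: [0.5291, -0.0434, 0.2249]
tool_rot: [0.998, 0.061, -0.002, -0.001]
ft_force: [-0.4, 0.1, -2.0]
grip_width: 0.0375
grip_force: 19.9
[0.4924376  0.11500557]
pos [ 0.5291 -0.0434  0.2249] th -83.0 q6 1.16 q1 -0.29 w 0.0375 f 19.9 ft [-0.4  0.1 -2. ] t 48.9
 need lin(tool now) cm [ -1.71 -16.17  -0.47] | after twist [ -1.71 -16.17  -0.51]  twist 0.0
```

```bash
python3 -m pendant '[{"jaw":0.3,"linear":[-0.2,-1.5,-0.5],"twist":0},{"jaw":0.3,"linear":[-0.3,-2.3,0],"twist":0},{"jaw":0.3,"linear":[-0.3,-2.5,0],"twist":0},{"jaw":0.3,"linear":[-0.3,-2.5,0],"twist":0},{"jaw":0.3,"linear":[-0.2,-2.5,0],"twist":0},{"jaw":0.3,"linear":[-0.2,-2.5,0],"twist":0},{"jaw":0.3,"linear":[-0.2,-1.6,0],"twist":0},{"jaw":0.3,"linear":[0,-0.8,0],"twist":0},{"jaw":0.3,"linear":[0,0,2],"twist":0},{"jaw":0.3,"linear":[0,0,0],"twist":0},{"jaw":0.3,"linear":[0,0,0],"twist":0},{"jaw":0.3,"linear":[0,0,0],"twist":0}]' 20
python3 -c "
from h import *
plan(.4924,.115,.0955,-83)"
```

```text
time: 49.85
position: [0.494, 0.1143, 0.2112]
tool_rot: [0.998, 0.061, -0.001, 0.0]
ft_force: [0.1, -0.2, -1.7]
grip_width: 0.0373
grip_force: 19.9
pos [0.494  0.1143 0.2112] th -83.0 q6 1.46 q1 0.01 w 0.0373 f 19.9 ft [ 0.1 -0.2 -1.7] t 49.9
 need lin(tool now) cm [-0.14 -0.09 11.57] | after twist [-0.15 -0.09 11.57]  twist -0.0
```

```bash
python3 -m pendant '[{"jaw":0.3,"linear":[-0.1,-0.1,2],"twist":0},{"jaw":0.3,"linear":[0,0,2],"twist":0},{"jaw":0.3,"linear":[0,0,2],"twist":0},{"jaw":0.3,"linear":[0,0,1.5],"twist":0},{"jaw":0.3,"linear":[0,0,1.2],"twist":0},{"jaw":0.3,"linear":[0,0,1],"twist":0},{"jaw":0.3,"linear":[0,0,0.6],"twist":0},{"jaw":0.3,"linear":[0,0,0.5],"twist":0},{"jaw":0.3,"linear":[0,0,0.4],"twist":0},{"jaw":0.3,"linear":[0,0,0.1],"twist":0},{"jaw":0.3,"linear":[0,0,0],"twist":0},{"jaw":0.3,"linear":[0,0,0],"twist":0}]' 20
python3 -c "
from h import *
plan(.4924,.115,.0955,-83)"
```

```text
time: 50.85
position: [0.493, 0.1157, 0.0988]
tool_rot: [0.998, 0.061, 0.0, 0.0]
ft_force: [-0.7, 1.3, -2.4]
grip_width: 0.0377
grip_force: 22.5
pos [0.493  0.1157 0.0988] th -83.0 q6 1.46 q1 0.01 w 0.0377 f 22.5 ft [-0.7  1.3 -2.4] t 50.9
 need lin(tool now) cm [-0.07  0.06  0.33] | after twist [-0.07  0.06  0.33]  twist 0.0
```

```bash
python3 -m pendant '[{"jaw":0.3,"linear":[0,0,0.15],"twist":0},{"jaw":0.3,"linear":[0,0,0.15],"twist":0},{"jaw":0.3,"linear":[0,0,0],"twist":0},{"jaw":0.3,"linear":[0,0,0],"twist":0}]' 20
python3 -m pendant '[{"jaw":0.54,"linear":[0,0,0],"twist":0},{"jaw":0.54,"linear":[0,0,0],"twist":0},{"jaw":0.54,"linear":[0,0,0],"twist":0},{"jaw":0.54,"linear":[0,0,-1.5],"twist":0},{"jaw":0.54,"linear":[0,0,-3],"twist":0},{"jaw":0.54,"linear":[0,0,-4],"twist":0},{"jaw":0.54,"linear":[0,0,-4],"twist":0},{"jaw":0.54,"linear":[0,0,-4],"twist":0},{"jaw":0.54,"linear":[0,0,-2],"twist":0},{"jaw":0.54,"linear":[0,0,0],"twist":0},{"jaw":0.54,"linear":[0,0,0],"twist":0}]' 20
python3 look.py; python3 -c "
import cv2
cv2.imwrite('pics/fin.png',cv2.resize(cv2.imread('pics/scene7.png')[110:320,140:400],None,fx=2.8,fy=2.8))"
```

```text
time: 51.18
position: [0.493, 0.1158, 0.0958]
tool_rot: [0.998, 0.061, 0.0, 0.0]
ft_force: [-1.0, 2.3, -1.0]
grip_width: 0.0374
grip_force: 22.7
time: 52.1
position: [0.4938, 0.1156, 0.2823]
tool_rot: [0.998, 0.061, 0.002, 0.0]
ft_force: [0.1, -0.4, -0.4]
grip_width: 0.0469
grip_force: 0.0
scene blue 233 (array([492.3, 114.7]), array([36.3, 35.1]), 7.5) z 0.1048 crate [ 0.0357 -0.059 ]
scene red 242 (array([455.9, 161.6]), array([36.8, 36.3]), 85.1) z 0.105 crate [0.0349 0.0004]
scene yel 271 (array([437.3,  72.5]), array([34.6, 37.7]), 42.9) z 0.1055 crate [-0.0336 -0.0596]
scene grn 424 (array([568. , 185.5]), array([ 10.2, 150.5]), 31.4) z 0.1079 crate [ 0.1388 -0.048 ]
top red 216 (array([457.5, 163. ]), array([36.7, 37.3]), 60.3) z 0.1054 crate [0.037  0.0006]
top grn 210 (array([420.8, 210.2]), array([35.4, 35.2]), 90.0) z 0.1044 crate [0.0361 0.0603]
wrist blue 691 (array([493.8, 115.1]), array([35.2, 35.4]), 68.9) z 0.1023 crate [ 0.0371 -0.0595]
wrist red 749 (array([457.9, 161.3]), array([37.3, 37.7]), 75.6) z 0.1028 crate [ 0.0363 -0.001 ]
wrist yel 597 (array([439.8,  75.4]), array([33.6, 35. ]), 86.1) z 0.1021 crate [-0.0299 -0.0588]
wrist grn 454 (array([424.9, 202.5]), array([36. , 23.7]), 19.9) z 0.1025 crate [0.0347 0.0517]
```

View pics/fin.png

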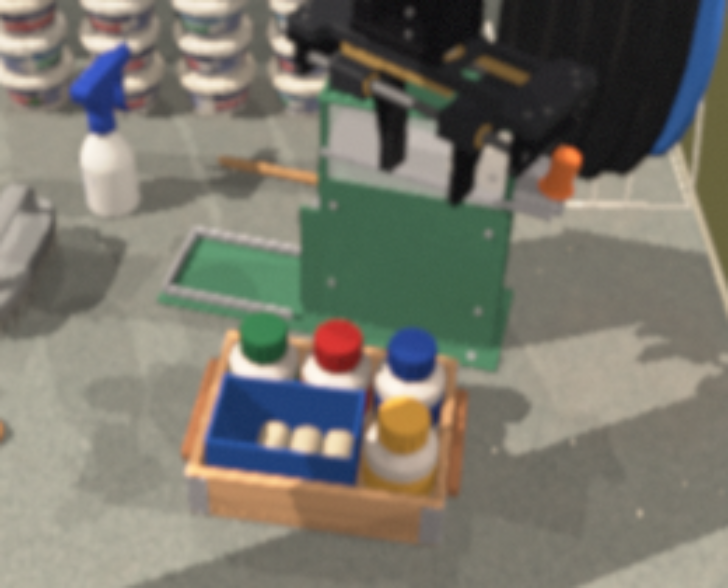

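The bin with its three posts and all four jars stand flat in the crate, with jar caps at (264,337), (338,345), (411,352) and (404,424). The knob is home at (562,172) and the gripper is clear.

```bash
python3 -c "
from rig import robot
print(robot.hand_in())"
```

```text
the job is handed in; nothing more can be done
None
```

The job is handed in at about 52 s of robot time: the bin with its three posts and all four jars stand in the crate, the gate is home with two posts left in the hopper, and the brush and spray bottle were not touched; the hand-in gave no verdict.

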